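# Clip a marked front panel into the free bay of the dunnage rack

### The arm

A 6-joint arm with a two-finger parallel gripper is mounted at the origin on a cart in front of the work surface, level with it; the furniture and walls round the work are solid. World frame = base frame: x ahead of the robot, y to its left, z up, the work surface at z = 0. Lengths are in m, angles in rad, forces in N, time in s.
With the tool pointing down it reaches from about 0.225 to 0.875 m from the base axis. Payload 3.4 kg.
Tool frame: the origin (TCP) lies between the finger pads; the fingertips stand 11 mm ahead of it and the grasp point (between the pads) lies 8 mm behind it; z points along the fingers, y is the direction in which the jaws open and shut (so a half turn about z gives the same grasp; the last joint's range is limited). The gripper opens to 85 mm and grips with 20 to 120 N. Pads are 22 mm wide; open, the fingers measure 114 mm over their backs; the gripper's body (76 mm by 85 mm) begins 54 mm behind the grasp point. The pads swing forward as they close: fully open they stand 13 mm farther back than shut.
Start: joints at [1.122, 0.276, 1.505, -0, 1.361, -0.121], TCP at [0.185, 0.544, 0.242] pointing down, gripper open.
Joint ranges: [-2.89, 2.89], [-0.75, 2.08], [0.22, 2.7], [-1.18, 4.32], [0.11, 2.71], [-2.7, 2.7]. Speed limits (rad/s): [2.57, 2.57, 3.14, 3.14, 3.14, 3.14].

### API

Orientations are given as a unit quaternion [w, x, y, z].
In Python, from rig import manip gives the robot as it stands. The module is installed in compiled form; this text tells all that it offers.
- The arm moves only by the tool move_arm, never from a script. Its argument "series" is a list that holds one entry, the list of rows, each a list of 7 numbers: the shift along the world's x, y, z in m, then the turn, a rotation vector about the world's x, y, z in rad, then the finger opening in m, from 0 to 0.0854. A call has 1 to 20 rows; each row shifts and turns the commanded pose from where the row before left it; what a row does not reach is not made up. A row lasts 1/12 s, in which the tool goes at most 41.7 mm and 7.16 degrees, less where a joint would pass 70% of its speed; a pose out of reach is approached as far as the arm can. A call with a gripper value outside its range is refused whole. The fingers move at their own pace and stop on an object; "newtons" is the grip in N (left out, the last holds). Time passes only in rows, so rows that do not move let the fingers close. It gives the time, the measured TCP pose, the force and the opening at its end, in the units of the state.
- manip.get_state(): the state, without advancing time (a new reading comes with each control period).
- manip.get_image(name): name is "side" or "top"; returns a dict with "color" (384x512x3 uint8, red, green, blue), "fx", "fy", "cx", "cy" (pixels), "k1" (the pictures are not rectified: a ray, as slopes to the right and down, at radius r is drawn at 1 + k1 r^2 times it, then the intrinsics apply), "R" (3x3) and "t" (3): a world point X has camera coordinates R X + t. Camera axes: x right, y down, z forward; pixel columns grow to the right and rows downward; lengths in m; the calibration is good to about 2 mm. A picture is of the moment at which its call begins. There is no depth.
- manip.sign_off(): hands the job in, once; it reports no verdict.
The state is a dict: "clock": time; "qpos": joint angles; "qd": joint speeds; "effort": joint torques, N m; "position": TCP position; "ee_rot": TCP orientation; "contact_force": force on the tool from outside, world axes, zero at the start; "moment": the same for the moment, N m; "width": finger opening in m.
Only numpy, scipy, OpenCV 4.12 (cv2) and the standard library are available. Lean on these libraries where they do the work, as an engineer would, in place of code of your own. Each camera call takes 0.05 s, during which the arm holds its last target.

### The job

Take the marked front panel out of the white bench rest, stand it in the groove of the empty rack bay, front outwards, and let go of it so that it leans on the two spring rollers. Then push its upper part back with closed fingers until both rollers have snapped in front of it and it is home, gently enough not to crush the rubber buffers behind it. Do not let the panel fall over, and do not disturb the things lying around.

Things in the scene. Friction and masses are not known exactly. Their poses are not given: they have to be found in the camera images.
- panel_center (a point): The panel: loose aluminium instrument front panel, a plate 8 mm thick (its x), 100 wide (y), 105 high (z), 0.14 to 0.28 kg, front (-x) with a dark window and three ports. This point is its centre. At the start it stands upright, front roughly to the robot, in the slot of the white rest, lowest 18 mm in the slot, 1.5 mm play; can be pinched by its top edge and lifted straight up.
- panel_upper (a point): Point in the middle of the panel's width and thickness, 78 mm above its lower edge: at the height of the roller catches. Its x in the bay's frame is -3 to 16 mm while the panel leans on the rollers, 20 to 36 mm once it is clipped.
- rest: White slotted block, fixed, 44 x 114 x 32 mm, one slot along its y, floor of the slot 14 mm up; origin under its centre.
- bay: Empty bay of the dunnage rack, fixed: grey base 112 (x) x 158 (y) mm, from 44 mm before to 68 mm behind its origin (under the base), 125 mm high in all, open to its -x side, leaning back (top towards +x); z up. On top a steel yoke carries two roller catches and, behind the panel's place, two rubber buffers; between its plates 55 mm are free behind the panel, above a bar 75 mm over the worktop.
- bay_groove (a point): Where the middle of the panel's bottom goes when it is let down upright, parallel to the bay's y, front to -x: in the black slick groove (front lip 19 mm above this point, back ledge 5), 4 mm play fore and aft, 1.5 mm sideways with flared ends. Let go there, the panel tips back by itself and leans 4 to 18 deg on the two rollers, not yet clipped.
- bay_seat (a point): About where panel_center lies when the panel is clipped, leaning back 27 deg, with the yoke in mid setting. The yoke is clamped up to 8 mm nearer or farther (along the push, square to the panel), differently each time and not given: clipped, the panel leans 21 to 36 deg. How far to push must be felt or watched.
- clip_left (a joint): Left (+y) catch: a black roller 14 mm across on a spring plunger, beside the panel's edge, 78 mm up its height, 4.5 mm in its way. Value: m pushed aside; 0 sprung out (before and after the panel passes), 0.0045 while the edge passes. A push near the top middle, square to the panel, needs 9 to 13 N to pass both; less does not clip it.
- clip_right (a joint): Right (-y) catch, the same.
- buffer_left (a joint): Left black rubber buffer behind the panel, 14 x 26 mm, 82 mm up the panel, 41 mm left of its middle; the panel reaches it as the catches snap. Value: m pressed in; 0 free. It gives 1 mm for every 4 N and is crushed beyond 0.003: by over 20 N at the panel's top middle, or 12 N at one side.
- buffer_right (a joint): Right buffer, the same, 41 mm right of the middle.
- bay_full: A second, like bay, fixed, with such a panel clipped in home (fixed there): it shows the finished state. To be left alone.
- tape_roll: Bystander, loose: roll of masking tape lying flat, 91 mm across, 24 high; origin under its middle.
- marker_black: Bystander, loose: black felt marker, 129 mm long; origin under its middle.
- dust_brush: Bystander, loose: flat brush with a wooden handle, 158 mm long; origin under its middle.
- parts_tray: Bystander, loose: small blue open tray, 94 x 127 x 29 mm; origin under its middle.
- hex_key_0: Bystander, loose: steel hex key, 83 mm long; origin under its middle.

How it is judged:
By the outcome, as a careful person would: the job done as asked, in the order asked, and still so for the second after the job is handed in, with the robot touching nothing.
It also fails if it takes over 42 s, if anything falls off the work surface, if the arm or the gripper's body presses on something with over 40 N, if the wrist force passes 120 N, or if a joint passes its speed limit or range.

## Working session

There is one attempt and no reset: what is moved stays moved. The work goes in short steps, Python scripts to look and compute and a tool call to move; the robot and the scene stay as the last step left them, time stands still between calls to the robot, and variables do not carry over. Pictures are saved under pics/ and viewed, and the job is handed in when it is done.

Besides the shell and the picture viewer there is one more tool, called after "Emit:" by a JSON object that holds its "op" and its "data". move_arm: Moves the arm, as the interface text tells. Its arguments: {"type":"object","properties":{"series":{"type":"array"},"newtons":{"type":"number"}},"required":["series"]}

```bash
mkdir -p pics; ls; cat > h.py <<'E'
import numpy as np, cv2
from rig import manip
def grab(name,fn):
    d=manip.get_image(name); cv2.imwrite(f'pics/{fn}.png',d['color'][:,:,::-1]); 
    np.save(f'pics/{fn}.npy',{k:d[k] for k in d},allow_pickle=True); return d
def load(fn): return np.load(f'pics/{fn}.npy',allow_pickle=True).item()
def K(d): return np.array([[d['fx'],0,d['cx']],[0,d['fy'],d['cy']],[0,0,1.]])
def dist(d): return np.array([d['k1'],0,0,0,0.])
def proj(d,X):
    X=np.atleast_2d(X).astype(float); R=np.array(d['R']);t=np.array(d['t'])
    return cv2.projectPoints(X.reshape(-1,1,3),cv2.Rodrigues(R)[0],t,K(d),dist(d))[0].reshape(-1,2)
def ray(d,uv):
    uv=np.atleast_2d(uv).astype(float)
    n=cv2.undistortPoints(uv.reshape(-1,1,2),K(d),dist(d)).reshape(-1,2)
    R=np.array(d['R']);t=np.array(d['t'])
    return -R.T@t, np.c_[n,np.ones(len(n))]@R
def onz(d,uv,z):
    c,r=ray(d,uv); s=(z-c[2])/r[:,2]; return c+s[:,None]*r
def crop(fn,u0,v0,u1,v1,out,k):
    im=cv2.imread(f'pics/{fn}.png')[v0:v1,u0:u1]; cv2.imwrite(f'pics/{out}.png',cv2.resize(im,None,fx=k,fy=k,interpolation=cv2.INTER_CUBIC))
def tri(d1,uv1,d2,uv2):
    c1,r1=ray(d1,uv1);c2,r2=ray(d2,uv2); r1=r1[0];r2=r2[0]
    s=np.linalg.lstsq(np.c_[r1,-r2],c2-c1,rcond=None)[0]
    a=c1+s[0]*r1;b=c2+s[1]*r2; return (a+b)/2, np.linalg.norm(a-b)
E
python3 - <<'E'
from h import *
for n in('side','top'):
    d=grab(n,n+'0'); print(n,d['fx'],d['cx'],d['cy'],d['k1'],(-np.array(d['R']).T@d['t']).round(3)); print(np.array(d['R']).round(3))
print(manip.get_state())
E
```

```text
pics
side 470.94828049407784 257.14242488930466 195.207183492291 -0.03496812740886367 [0.347 0.904 0.597]
[[-0.946 -0.325 -0.001]
 [-0.162  0.475 -0.865]
 [ 0.282 -0.818 -0.502]]
top 451.97071701300143 249.19379077192113 191.60477530208016 -0.15484603598395277 [0.422 0.094 1.146]
[[-0.037 -0.999  0.004]
 [-0.978  0.035 -0.204]
 [ 0.204 -0.011 -0.979]]
{'clock': 0.1, 'qpos': array([ 1.12200403e+00,  2.76576628e-01,  1.50602070e+00,  2.19142165e-05,
        1.36070375e+00, -1.20976558e-01]), 'qd': array([-8.77617771e-04,  5.71023188e-05, -3.33891676e-03, -2.20577334e-03,
       -1.45380061e-03,  5.07638784e-04]), 'effort': array([ 1.08105629e-03, -4.17697406e+01, -2.46405280e+01, -1.95489918e-05,
        5.78883963e-03,  4.59055428e-06]), 'position': array([0.18492234, 0.54397208, 0.24149496]), 'ee_rot': array([-2.50355896e-04,  1.63177138e-01,  9.86596418e-01, -8.16771717e-04]), 'contact_force': array([ 0.10178257, -0.11082638, -0.30828477]), 'moment': array([ 0.00426866,  0.01115522, -0.0094577 ]), 'width': 0.08526167483778883}
```

View pics/side0.png

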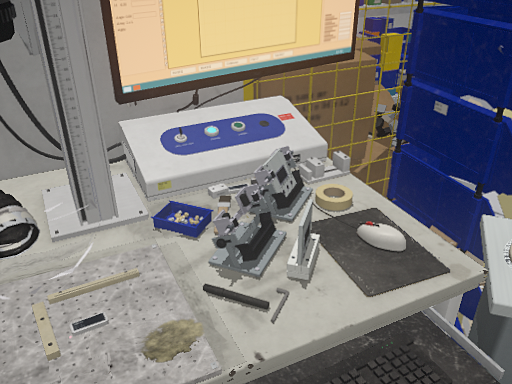

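View pics/top0.png

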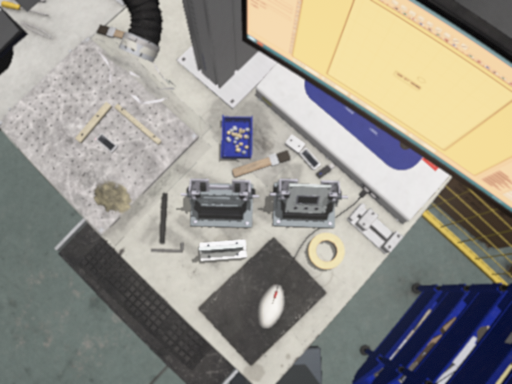

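The top view shows the rest at about (222,250), the empty bay at (221,205), the full bay at (305,205), and the tape at (326,250). I'll enlarge both views.

```bash
python3 - <<'E'
from h import *
d=load('top0'); print(proj(d,[[0.185,0.544,0.24],[0.4,0.1,0],[0,0,0],[.3,.1,0],[.3,.2,0]]).round(0))
d=load('side0'); print(proj(d,[[0.185,0.544,0.24],[0.4,0.1,0],[0,0,0],[.3,.1,0],[.3,.2,0]]).round(0))
crop('top0',150,165,350,285,'top0c',4); crop('side0',190,140,360,300,'side0c',4.5)
E
```

```text
[[ 29. 406.]
 [245. 294.]
 [292. 455.]
 [247. 335.]
 [206. 336.]]
[[550. 373.]
 [360. 256.]
 [564. 266.]
 [410. 266.]
 [406. 298.]]
```

View pics/top0c.png

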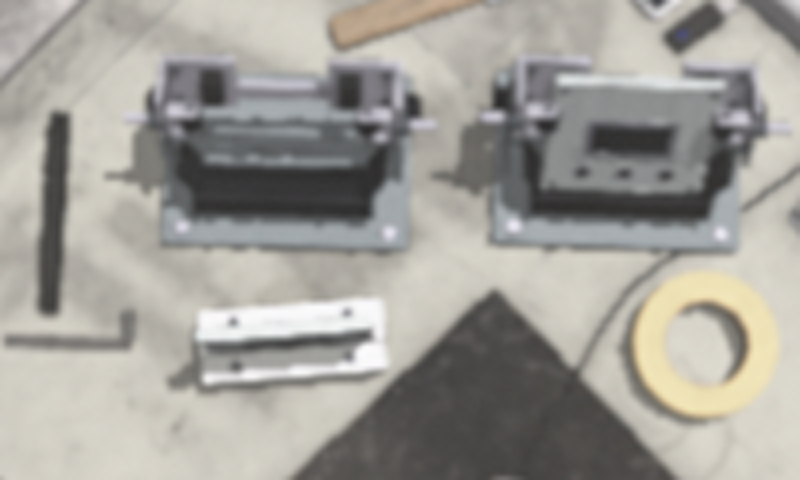

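View pics/side0c.png

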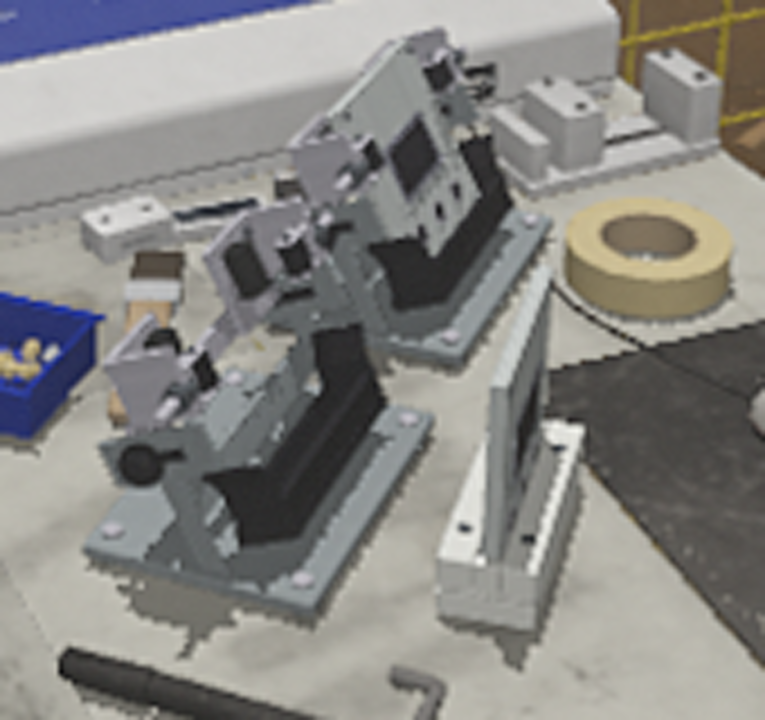

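```bash
python3 - <<'E'
from h import *
crop('side0',280,190,330,290,'s_rest',6); crop('top0',190,230,260,275,'t_rest',11)
crop('side0',205,180,295,285,'s_bay',7); crop('top0',175,170,265,235,'t_bay',8.8)
import cv2
a=cv2.imread('pics/s_rest.png');print(a.shape)
E
```

```text
(600, 300, 3)
```

View pics/s_rest.png

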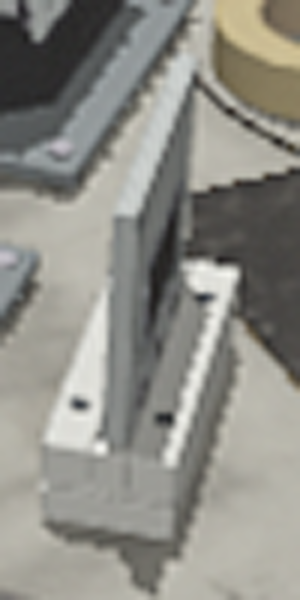

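View pics/t_rest.png

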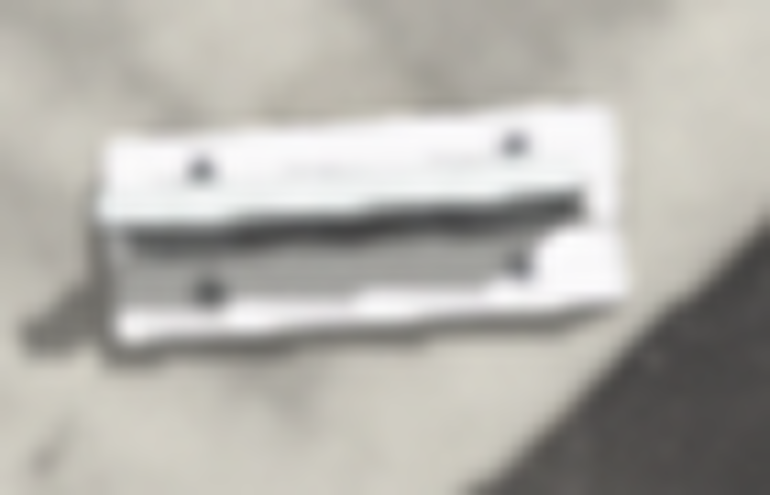

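View pics/s_bay.png

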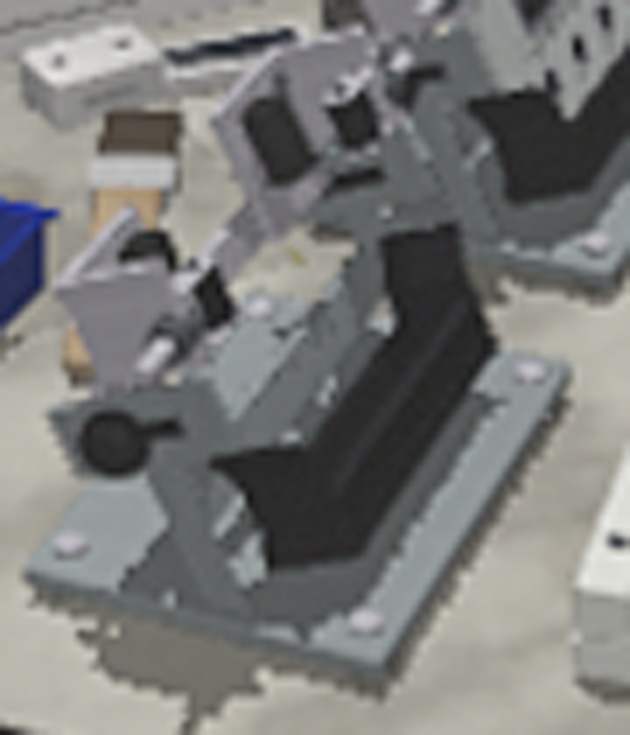

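View pics/t_bay.png

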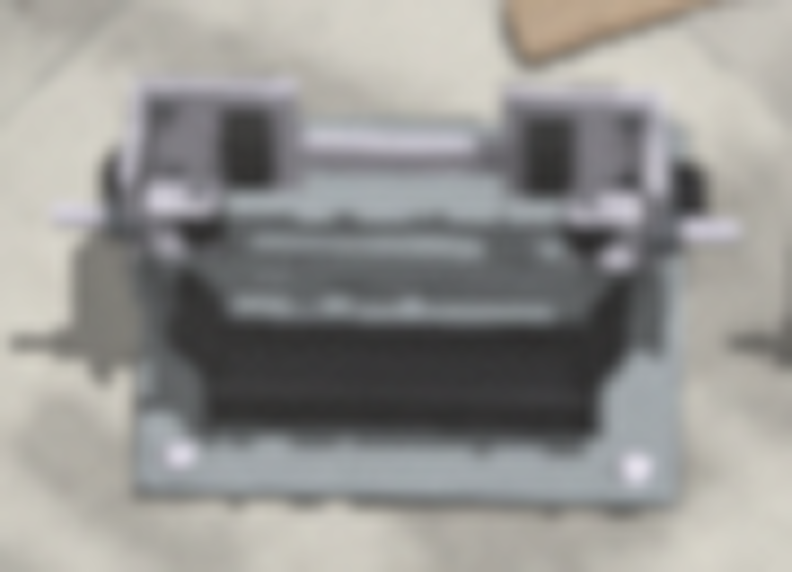

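The panel's top edge in the side crop runs from (128,214) to (193,60). In the top crop it is the bright band just above the dark line from (125,228) to (580,192). The base corners, screws and black groove of the bay are visible in both views. Next I fit the poses.

```bash
cat > fit.py <<'E'
from h import *
from scipy.optimize import least_squares
T=load('top0');S=load('side0')
def uc(p,o,k): p=np.array(p,float); return (p+.5)/k-.5+np.array(o)
sr=lambda p:uc(p,(280,190),6); trr=lambda p:uc(p,(190,230),11); sb=lambda p:uc(p,(205,180),7); tb=lambda p:uc(p,(175,170),8.8)
def Rz(a): return np.array([[np.cos(a),-np.sin(a),0],[np.sin(a),np.cos(a),0],[0,0,1]])
def fit(obs,x0):
    def res(p):
        r=[]
        for cam,X,uv in obs:
            W=Rz(p[2])@np.array(X)+[p[0],p[1],0]; r.append(proj(cam,W)[0]-uv)
        return np.ravel(r)
    s=least_squares(res,x0,loss='soft_l1'); return s.x,res(s.x).reshape(-1,2)
a,b,h=.022,.057,.032
rest=[(S,(-a,b,h),sr((175,462))),(S,(a,b,h),sr((45,445))),(S,(-a,-b,h),sr((240,268))),(S,(-a,b,0),sr((170,540))),(S,(a,b,0),sr((45,522))),
(T,(a,b,h),trr((105,145))),(T,(a,-b,h),trr((612,105))),(T,(-a,-b,h),trr((628,292))),(T,(-a,b,h),trr((118,340)))]
if __name__=='__main__':
    x,r=fit(rest,[.5,.15,0]);print('rest',x.round(4));print(r.round(2).tolist())
    f,bk,w,t=-.044,.068,.079,.008
    for t in(.006,.008,.010):
        bay=[(S,(bk,w,t),sb((25,575))),(S,(f,w,t),sb((385,662))),(S,(f,-w,t),sb((570,365))),(S,(f,w,0),sb((385,692))),
        (T,(f,w,t),tb((137,490))),(T,(f,-w,t),tb((682,495)))]
        x,r=fit(bay,[.6,.15,0]);print('bay',t,x.round(4));print(r.round(2).tolist())
    for n,s,tt in[('screw+y',(365,622),(180,455)),('screw-y',(530,370),(637,467))]:
        print(n,tri(S,sb(s),T,tb(tt)))
    print('panel top +y', tri(S,sr((138,213)),T,trr((125,228))),'-y',tri(S,sr((195,60)),T,trr((580,192))))
E
python3 fit.py
```

```text
rest [0.5088 0.1517 0.0583]
[[0.28, 0.35], [-0.74, -0.69], [-0.87, -0.5], [0.2, 0.4], [-1.24, -0.54], [-0.04, 0.75], [-0.15, 0.11], [0.07, 0.91], [0.16, 0.85]]
bay 0.006 [ 0.6149  0.1508 -0.048 ]
[[-0.68, 0.43], [-0.28, 1.33], [-0.41, 0.51], [-0.28, -0.55], [1.09, 0.91], [1.26, 1.14]]
bay 0.008 [ 0.6145  0.152  -0.0456]
[[-0.77, 0.08], [-0.2, 0.92], [-0.45, 0.03], [-0.2, -0.16], [0.59, 1.02], [0.86, 1.11]]
bay 0.01 [ 0.6143  0.153  -0.0427]
[[-0.84, -0.3], [-0.09, 0.46], [-0.51, -0.5], [-0.09, 0.19], [0.14, 1.14], [0.52, 1.04]]
screw+y (array([0.58486399, 0.22098952, 0.01267547]), np.float64(0.002207401879061619))
screw-y (array([0.57630155, 0.08959089, 0.0139121 ]), np.float64(0.002788530137781438))
panel top +y (array([0.50332718, 0.19713407, 0.11658179]), np.float64(0.0009878900219496328)) -y (array([0.50760106, 0.10282188, 0.11716625]), np.float64(0.0007760640403300429))
```

Emit:
{"op": "move_arm", "data": {"series": [[[0.0231, -0.0281, 0, 0, 0, -0.085, 0.05], [0.0231, -0.0281, 0, 0, 0, -0.085, 0.05], [0.0231, -0.0281, 0, 0, 0, -0.085, 0.05], [0.0231, -0.0281, 0, 0, 0, -0.085, 0.05], [0.0231, -0.0281, 0, 0, 0, -0.085, 0.05], [0.0231, -0.0281, 0, 0, 0, -0.085, 0.05], [0.0231, -0.0281, 0, 0, 0, -0.085, 0.05], [0.0231, -0.0281, 0, 0, 0, -0.085, 0.05], [0.0231, -0.0281, 0, 0, 0, -0.085, 0.05], [0.0231, -0.0281, 0, 0, 0, -0.085, 0.05], [0.0231, -0.0281, 0, 0, 0, -0.085, 0.05], [0.0231, -0.0281, 0, 0, 0, -0.085, 0.05], [0.0231, -0.0281, 0, 0, 0, -0.085, 0.05], [0.0231, -0.0281, 0, 0, 0, -0.085, 0.05], [0, 0, 0, 0, 0, 0, 0.05], [0, 0, -0.03, 0, 0, 0, 0.05], [0, 0, -0.03, 0, 0, 0, 0.05], [0, 0, 0, 0, 0, 0, 0.05]]], "newtons": 40}}

```text
clock: 1.6
position: [0.5042, 0.1502, 0.1769]
ee_rot: [-0.004, 0.688, 0.725, -0.005]
contact_force: [-1.4, 0.1, -0.7]
width: 0.0502
```

```bash
cat > st.py <<'E'
from h import *
from scipy.spatial.transform import Rotation as R
s=manip.get_state(); q=s['ee_rot']; M=R.from_quat([q[1],q[2],q[3],q[0]]).as_matrix()
print(s['clock'],s['position'].round(4),'F',s['contact_force'].round(2),'M',s['moment'].round(3),'w',round(s['width'],4)); print('y',M[:,1].round(4),'z',M[:,2].round(4),'qd',abs(s['qd']).max().round(4))
E
python3 - <<'E'
from h import *
grab('side','side1');grab('top','top1')
crop('side1',240,110,360,290,'side1c',3.3);crop('top1',150,165,300,275,'top1c',5)
import st
E
```

```text
1.7 [0.5076 0.1511 0.1817] F [1.1  0.99 0.41] M [-0.011 -0.001 -0.024] w 0.05
y [ 0.9986  0.0534 -0.003 ] z [-3.e-03 -4.e-04 -1.e+00] qd 0.0553
```

View pics/side1c.png

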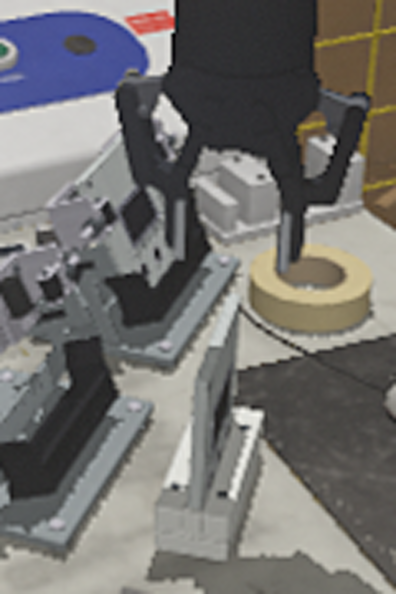

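View pics/top1c.png

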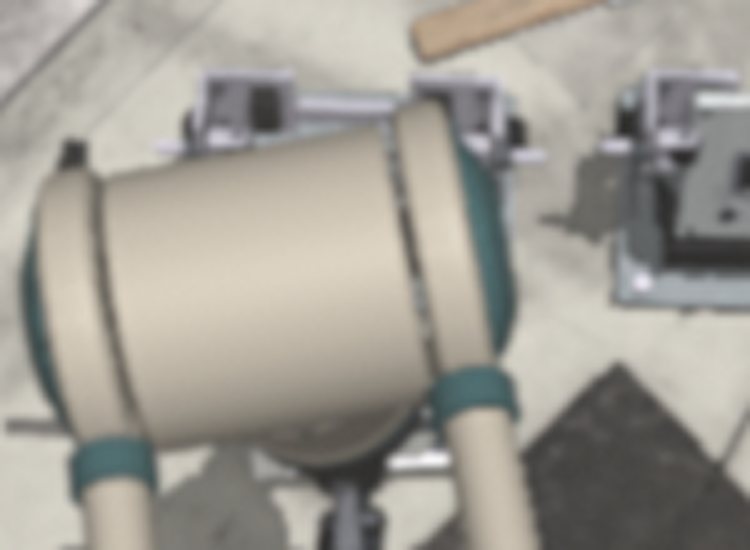

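```bash
python3 - <<'E'
from h import *
d=load('side1')
for P in ([.5076,.1511,.1707],[.5076+.025,.1511,.1707],[.5076-.025,.1511,.1707],[.509,.1505,.119],[.509-.0025,.1505+.05,.119],[.509+.0025,.1505-.05,.119]): print(P,proj(d,[P])[0].round(1), ((proj(d,[P])[0]-[240,110]+.5)*3.3).round(0))
import st
E
```

```text
[0.5076, 0.1511, 0.1707] [307.6 187.3] [225. 257.]
[0.5326000000000001, 0.1511, 0.1707] [294.5 185.2] [182. 250.]
[0.48260000000000003, 0.1511, 0.1707] [320.8 189.4] [268. 264.]
[0.509, 0.1505, 0.119] [305.5 210.6] [218. 334.]
[0.5065000000000001, 0.2005, 0.119] [300.2 224.6] [200. 380.]
[0.5115, 0.10049999999999999, 0.119] [310.3 197.9] [234. 292.]
1.7 [0.5076 0.1511 0.1817] F [1.1  0.99 0.41] M [-0.011 -0.001 -0.024] w 0.05
y [ 0.9986  0.0534 -0.003 ] z [-3.e-03 -4.e-04 -1.e+00] qd 0.0553
```

The side crop shows the fingers straddling the panel's top edge, tips at (182,258) and (283,270), with the edge from (203,378) to (234,292). I descend and close.

Emit:
{"op": "move_arm", "data": {"series": [[[0.0015, 0, -0.02, 0, 0, 0, 0.05], [0, 0, -0.03, 0, 0, 0, 0.05], [0, 0, -0.02, 0, 0, 0, 0.05], [0, 0, -0.01, 0, 0, 0, 0.03], [0, 0, 0, 0, 0, 0, 0.025], [0, 0, 0, 0, 0, 0, 0.02]]], "newtons": 40}}

```text
clock: 2.2
position: [0.511, 0.1515, 0.1036]
ee_rot: [0.001, 0.688, 0.726, 0.001]
contact_force: [-0.1, -0.8, 0.5]
width: 0.0202
```

```bash
python3 - <<'E'
from h import *
grab('side','side2')
crop('side2',270,160,350,270,'side2c',5.5)
import st
E
```

```text
2.25 [0.5115 0.1515 0.1041] F [ 0.18  0.24 -0.18] M [0.012 0.007 0.076] w 0.0201
y [0.9986 0.0534 0.0034] z [ 3.4e-03  5.0e-04 -1.0e+00] qd 0.0087
```

View pics/side2c.png

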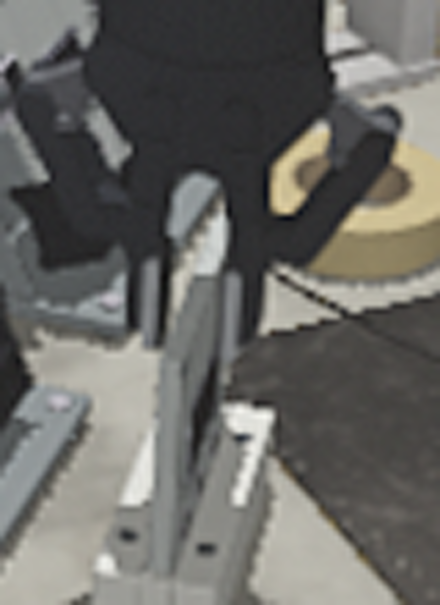

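The panel sits between the pads (back pad near column 155, front pad near 230 in the crop). Now I close.

Emit:
{"op": "move_arm", "data": {"series": [[[0, 0, -0.002, 0, 0, 0, 0.014], [0, 0, 0, 0, 0, 0, 0.01], [0, 0, 0, 0, 0, 0, 0.006], [0, 0, 0, 0, 0, 0, 0.004], [0, 0, 0, 0, 0, 0, 0.004], [0, 0, 0, 0, 0, 0, 0.004]]], "newtons": 40}}

```text
clock: 2.75
position: [0.5104, 0.1512, 0.1016]
ee_rot: [0.0, 0.688, 0.726, 0.001]
contact_force: [-1.5, -0.0, 5.8]
width: 0.0075
```

```bash
python3 st.py
```

```text
2.75 [0.5104 0.1512 0.1016] F [-1.46 -0.02  5.78] M [-0.031  0.353 -0.036] w 0.0075
y [0.9986 0.0529 0.0015] z [ 1.4e-03  4.0e-04 -1.0e+00] qd 0.0018
```

```bash
python3 - <<'E'
from h import *
def cc(fn,u0,v0,u1,v1,out,k):
    im=cv2.imread(f'pics/{fn}.png')[v0:v1,u0:u1].astype(float)
    im=255*(im/255)**0.45
    cv2.imwrite(f'pics/{out}.png',cv2.resize(im.clip(0,255).astype(np.uint8),None,fx=k,fy=k,interpolation=cv2.INTER_CUBIC))
cc('side0',230,205,280,270,'g_s',9); cc('top0',185,190,255,230,'g_t',11)
cc('side0',265,160,315,225,'g_sf',9)
E
```

```text
(no output)
```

View pics/g_s.png

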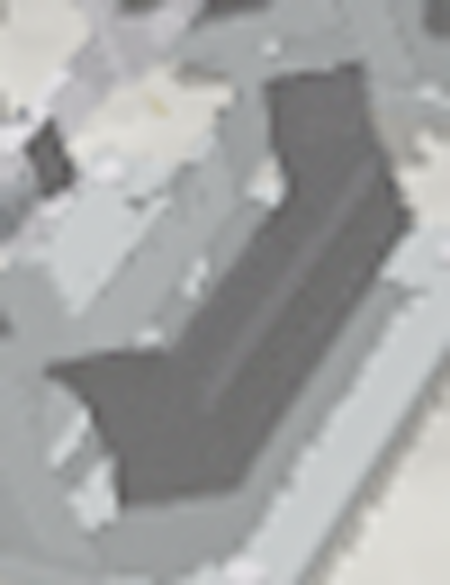

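View pics/g_t.png

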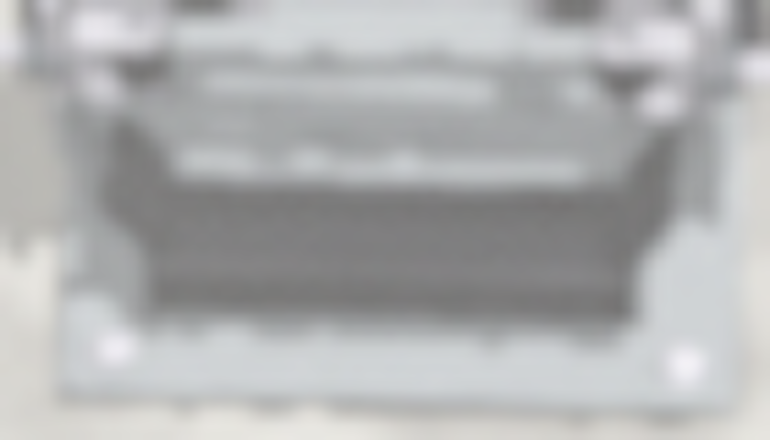

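View pics/g_sf.png

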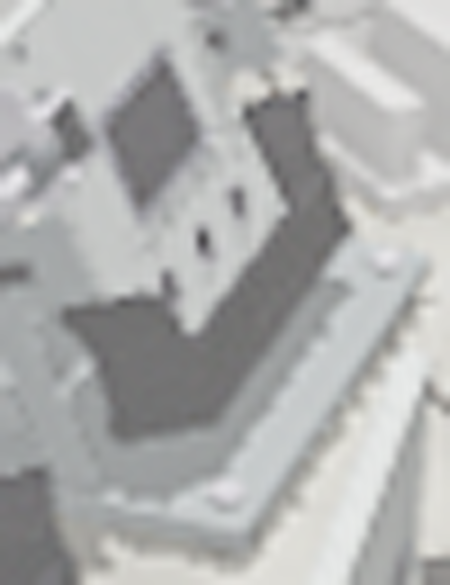

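```bash
python3 - <<'E'
from fit import *
gs=lambda p:uc(p,(230,205),9); gt=lambda p:uc(p,(185,190),11)
for n,a,b in[('outer+',(240,490),(148,318)),('outer-',(408,215),(632,318)),('crease+',(208,405),(152,268)),('crease-',(372,172),(632,268)),
 ('flare top +',(50,370),(105,180)),('flare top -',(362,68),(668,180)), ('flaretopback+',(50,370),(115,125)),('flaretopback-',(362,68),(672,125)),
 ('back+',(175,350),(175,185)),('back-',(292,190),(600,185))]:
    print(n,tri(S,gs(a),T,gt(b))[0].round(4),tri(S,gs(a),T,gt(b))[1].round(4))
E
```

```text
outer+ [0.5893 0.2116 0.0279] 0.0026
outer- [0.5851 0.1016 0.0301] 0.0026
crease+ [0.5977 0.2086 0.0466] 0.0028
crease- [0.5947 0.1011 0.0401] 0.0032
flare top + [0.6229 0.2195 0.0558] 0.0104
flare top - [0.6056 0.0914 0.0625] 0.0131
flaretopback+ [0.6303 0.2159 0.053 ] 0.0009
flaretopback- [0.6123 0.0891 0.0614] 0.0248
back+ [0.6115 0.2015 0.0541] 0.01
back- [0.6136 0.1075 0.0352] 0.0054
```

```bash
python3 - <<'E'
from fit import *
gt=lambda p:uc(p,(185,190),11)
def m(f,a,b,z): 
    A=onz(T,f(a),z)[0];B=onz(T,f(b),z)[0]; M=(A+B)/2; d=A-B; print(M.round(4),'len',np.linalg.norm(d).round(4),'yaw',np.arctan2(-d[0],d[1]).round(4))
print('groove ends');m(gt,(148,318),(632,318),.029);m(gt,(148,290),(632,290),.035); m(gt,(105,180),(668,180),.058)
print('base front');m(tb,(137,490),(682,495),.010)
print('screws');m(tb,(180,455),(637,467),.012)
print('knobs');m(tb,(55,212),(740,228),.1)
print('yoke');m(tb,(135,90),(662,98),.12)
print('rest');m(trr,(105,145),(612,105),.032);m(trr,(118,340),(628,292),.032)
print('panel top');m(trr,(125,228),(582,192),.119)
E
```

```text
groove ends
[0.5885 0.1568 0.029 ] len 0.11 yaw -0.0352
[0.594  0.1563 0.035 ] len 0.1095 yaw -0.0353
[0.6152 0.1552 0.058 ] len 0.1253 yaw -0.0356
base front
[0.5731 0.1557 0.01  ] len 0.1571 yaw -0.0442
screws
[0.582  0.1556 0.012 ] len 0.1317 yaw -0.0616
knobs
[0.6349 0.1523 0.1   ] len 0.1844 yaw -0.0598
yoke
[0.665 0.15  0.12 ] len 0.14 yaw -0.0522
rest
[0.5318 0.1528 0.032 ] len 0.1142 yaw 0.0443
[0.489  0.1507 0.032 ] len 0.1143 yaw 0.0595
panel top
[0.5057 0.1497 0.119 ] len 0.0946 yaw 0.0443
```

Emit:
{"op": "move_arm", "data": {"series": [[[0, 0, 0.005, 0, 0, 0, 0.004], [0, 0, 0.01, 0, 0, 0, 0.004], [0, 0, 0.015, 0, 0, 0, 0.004], [0, 0, 0.02, 0, 0, 0, 0.004], [0, 0, 0.02, 0, 0, 0, 0.004], [0, 0, 0.01, 0, 0, 0, 0.004], [0, 0, 0.005, 0, 0, 0, 0.004], [0, 0, 0, 0, 0, 0, 0.004], [0, 0, 0, 0, 0, 0, 0.004]]]}}

```text
clock: 3.5
position: [0.5096, 0.1509, 0.1848]
ee_rot: [-0.0, 0.688, 0.726, -0.0]
contact_force: [-0.9, -0.9, -1.4]
width: 0.0071
```

```bash
python3 - <<'E'
from h import *
grab('side','side3')
crop('side3',280,130,340,230,'side3c',6)
import st
E
```

```text
3.55 [0.5093 0.1509 0.1843] F [-0.37  0.64 -1.43] M [-0.019  0.045 -0.022] w 0.007
y [ 0.9986  0.053  -0.002 ] z [-1.9e-03 -3.0e-04 -1.0e+00] qd 0.0075
```

View pics/side3c.png

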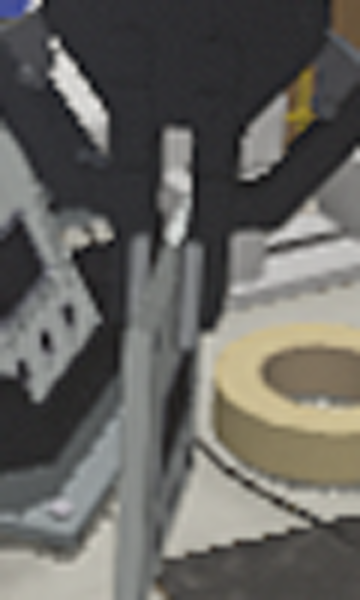

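```bash
cat > pm.py <<'E'
from h import *
from scipy.spatial.transform import Rotation as R
def panel(tcp,M,dy=0.,dz=-.0351,tilt=0.):
    # tool y -> panel x ; panel center offset dz from tcp
    px=M[:,1]; pz=-M[:,2]; py=np.cross(pz,px)
    if px[0]<0: px=-px;py=-py
    c=tcp+dz*pz+dy*py
    P=np.array([px,py,pz]).T
    if tilt: P=P@R.from_rotvec([tilt,0,0]).as_matrix()
    pts={}
    for a in(-1,1):
        for b in(-1,1):
            for e in(-1,1): pts[(a,b,e)]=c+P@np.array([.004*a,.05*b,.0525*e])
    return pts
def pose():
    s=manip.get_state();q=s['ee_rot'];return s['position'],R.from_quat([q[1],q[2],q[3],q[0]]).as_matrix()
E
python3 - <<'E'
from pm import *
crop('side3',285,165,325,240,'side3d',8)
d=load('side3');t,M=pose()
im=cv2.imread('pics/side3d.png')
for k,p in panel(t,M).items():
    u=(proj(d,[p])[0]-[285,165]+.5)*8-.5; print(k,u.round(0)); cv2.circle(im,tuple(int(x) for x in u),3,(0,0,255) if k[0]<0 else (255,0,0),-1)
cv2.imwrite('pics/side3e.png',im)
E
```

```text
(-1, -1, -1) [215. 345.]
(-1, -1, 1) [239. -29.]
(-1, 1, -1) [138. 564.]
(-1, 1, 1) [159. 166.]
(1, -1, -1) [184. 341.]
(1, -1, 1) [206. -33.]
(1, 1, -1) [104. 559.]
(1, 1, 1) [123. 161.]
```

View pics/side3e.png

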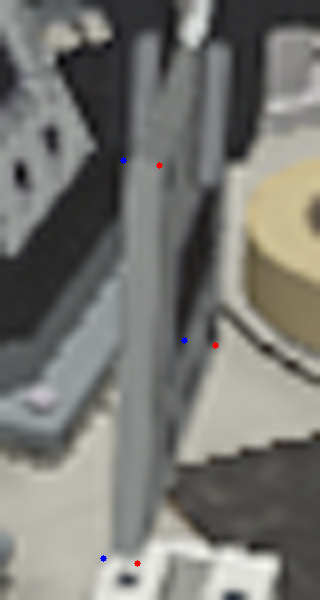

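Emit:
{"op": "move_arm", "data": {"series": [[[0.01, 0.0005, 0, 0, 0, -0.0125, 0.004], [0.015, 0.0005, 0, 0, 0, -0.0125, 0.004], [0.015, 0.0005, 0, 0, 0, -0.0125, 0.004], [0.015, 0.0005, 0, 0, 0, -0.0125, 0.004], [0.015, 0.0005, 0, 0, 0, -0.0125, 0.004], [0.015, 0.0005, 0, 0, 0, -0.0125, 0.004], [0.009, 0.0005, 0, 0, 0, -0.0125, 0.004], [0.004, 0.0005, 0, 0, 0, -0.0125, 0.004], [0, 0, -0.01, 0, 0, 0, 0.004], [0, 0, -0.01, 0, 0, 0, 0.004], [0, 0, 0, 0, 0, 0, 0.004], [0, 0, 0, 0, 0, 0, 0.004]]]}}

```text
clock: 4.55
position: [0.6062, 0.1549, 0.1638]
ee_rot: [-0.001, 0.723, 0.69, -0.001]
contact_force: [0.5, 0.1, -1.8]
width: 0.0074
```

```bash
python3 - <<'E'
from pm import *
grab('side','side4');grab('top','top4')
t,M=pose()
pp=panel(t,M)
for n,o,k,e in(('side4',(225,160),6,(295,285)),('top4',(175,165),7,(275,240))):
    crop(n,*o,*e,n+'c',k); im=cv2.imread(f'pics/{n}c.png'); d=load(n)
    for q,p in pp.items():
        u=(proj(d,[p])[0]-o+.5)*k-.5; print(q,u.round(0)); cv2.circle(im,tuple(int(x) for x in u),2,(0,0,255) if q[0]<0 else (255,0,0),-1)
    cv2.imwrite(f'pics/{n}e.png',im)
import st
E
```

```text
(-1, -1, -1) [253. 296.]
(-1, -1, 1) [256.  26.]
(-1, 1, -1) [143. 450.]
(-1, 1, 1) [139. 163.]
(1, -1, -1) [232. 292.]
(1, -1, 1) [233.  22.]
(1, 1, -1) [120. 444.]
(1, 1, 1) [115. 158.]
(-1, -1, -1) [459. 315.]
(-1, -1, 1) [453. 259.]
(-1, 1, -1) [167. 311.]
(-1, 1, 1) [131. 255.]
(1, -1, -1) [459. 292.]
(1, -1, 1) [454. 233.]
(1, 1, -1) [168. 288.]
(1, 1, 1) [132. 230.]
4.65 [0.6075 0.155  0.1653] F [-0.12  0.09 -2.37] M [-0.08  -0.002 -0.052] w 0.0075
y [ 9.989e-01 -4.680e-02 -3.000e-04] z [-3.e-04 -1.e-04 -1.e+00] qd 0.0158
```

View pics/side4e.png

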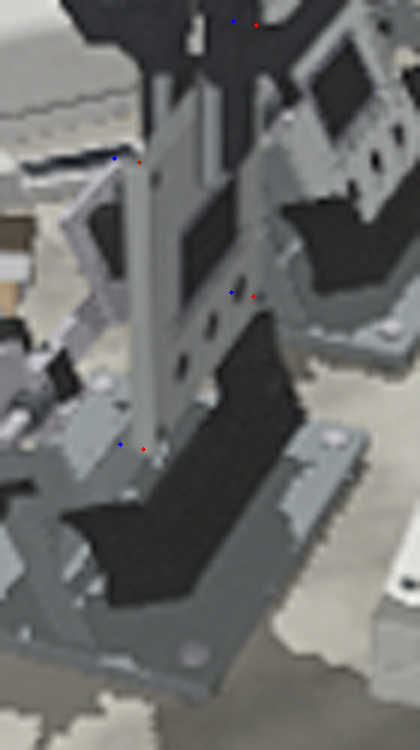

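View pics/top4e.png

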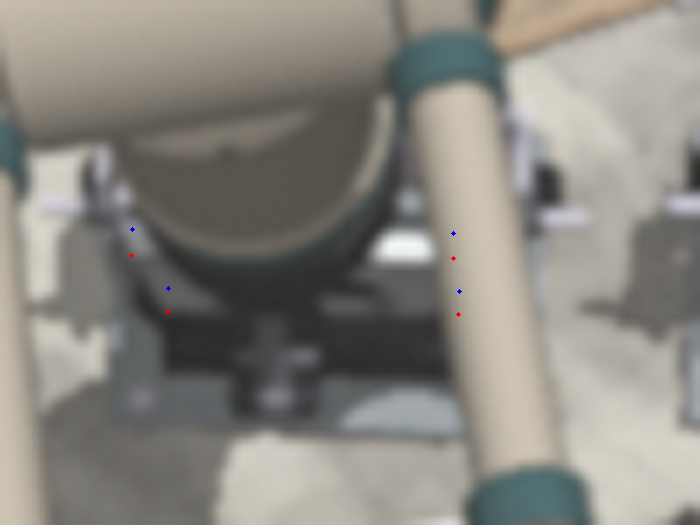

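```bash
python3 - <<'E'
from h import *
crop('side3',290,165,330,240,'z3',10);crop('side4',235,160,280,245,'z4',9)
a=cv2.imread('pics/z3.png');b=cv2.imread('pics/z4.png');H=600
def pad(x): 
    return x[-750:] 
h=max(a.shape[0],b.shape[0]);f=lambda x:cv2.copyMakeBorder(x,0,h-x.shape[0],0,0,cv2.BORDER_CONSTANT)
im=np.hstack([f(a),f(b)]);print(im.shape);im=cv2.resize(im,None,fx=.78,fy=.78);print(im.shape);cv2.imwrite('pics/z34.png',im)
E
```

```text
(765, 805, 3)
(597, 628, 3)
```

View pics/z34.png

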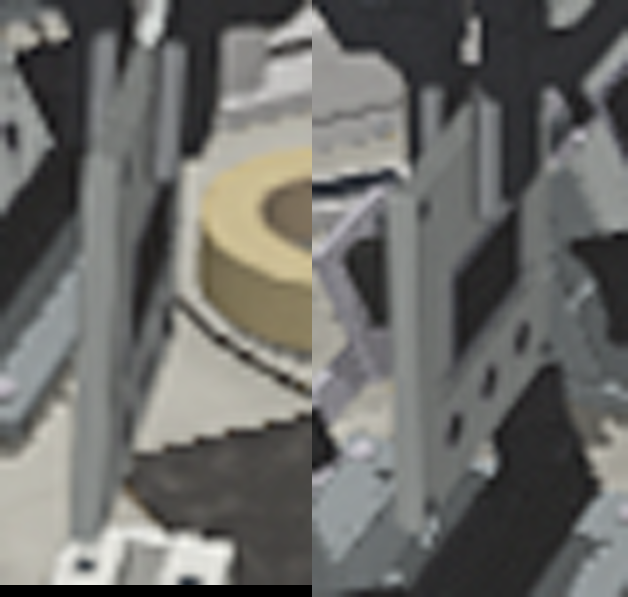

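```bash
python3 - <<'E'
from fit import *
gt=lambda p:uc(p,(185,190),11)
for v in(180,190,195): print(v,onz(T,gt((390,v)),.029)[0].round(4))
for v in(260,268,275): print(v,onz(T,gt((390,v)),.043)[0].round(4))
for v in(310,318): print(v,onz(T,gt((390,v)),.029)[0].round(4),onz(T,gt((390,v)),.043)[0].round(4))
E
```

```text
180 [0.6203 0.156  0.029 ]
190 [0.618 0.156 0.029]
195 [0.6168 0.1561 0.029 ]
260 [0.5996 0.1556 0.043 ]
268 [0.5978 0.1557 0.043 ]
275 [0.5962 0.1557 0.043 ]
310 [0.5903 0.1567 0.029 ] [0.5882 0.1559 0.043 ]
318 [0.5885 0.1568 0.029 ] [0.5864 0.156  0.043 ]
```

Emit:
{"op": "move_arm", "data": {"series": [[[0, 0.0005, -0.01, 0, 0, 0, 0.004], [0, 0, -0.01, 0, 0, 0, 0.004], [0, 0, -0.005, 0, 0, 0, 0.004], [0, 0, 0, 0, 0, 0, 0.004]]]}}

```text
clock: 4.98
position: [0.6067, 0.1551, 0.1383]
ee_rot: [-0.001, 0.723, 0.69, -0.002]
contact_force: [0.2, -0.4, -1.9]
width: 0.0075
```

```bash
python3 - <<'E'
from pm import *
grab('side','side5');grab('top','top5')
crop('side5',230,175,295,275,'side5c',7)
crop('top5',175,190,265,235,'top5c',8.8)
import st
E
```

```text
5.0833 [0.6076 0.1553 0.1396] F [-0.15  1.16 -1.49] M [-0.003 -0.01  -0.002] w 0.0073
y [ 0.9989 -0.047  -0.0013] z [-1.3e-03 -4.0e-04 -1.0e+00] qd 0.017
```

View pics/side5c.png

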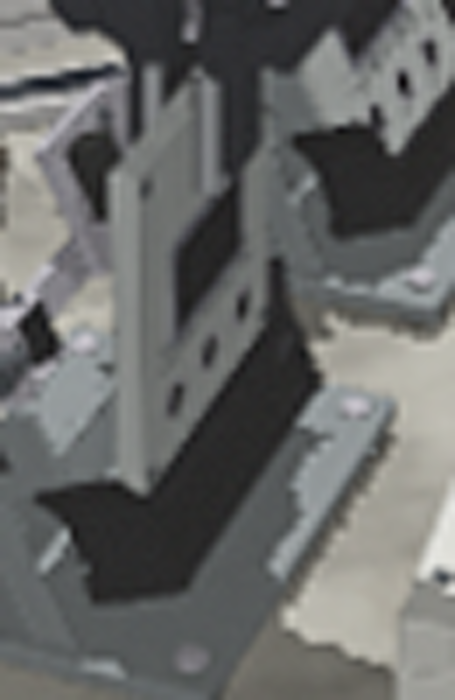

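View pics/top5c.png

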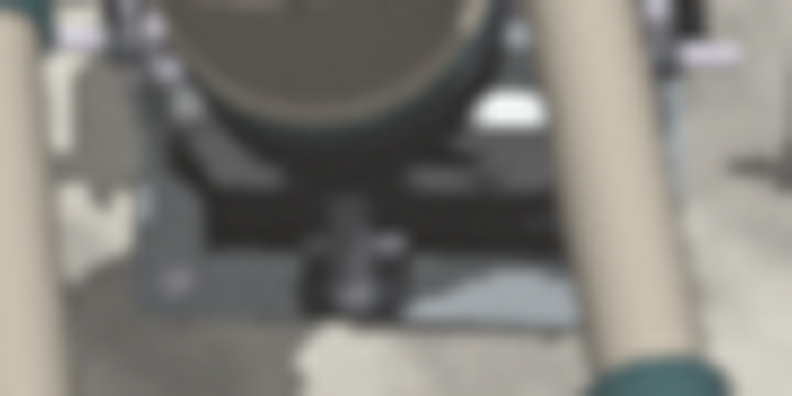

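Emit:
{"op": "move_arm", "data": {"series": [[[0, 0, -0.004, 0, 0, 0, 0.004], [0, 0, -0.004, 0, 0, 0, 0.004], [0, 0, -0.004, 0, 0, 0, 0.004], [0, 0, 0, 0, 0, 0, 0.004]]]}}

```text
clock: 5.42
position: [0.6075, 0.155, 0.1273]
ee_rot: [-0.0, 0.724, 0.69, -0.001]
contact_force: [0.5, -2.7, -1.3]
width: 0.0073
```

```bash
python3 st.py
```

```text
5.4167 [0.6075 0.155  0.1273] F [ 0.49 -2.73 -1.32] M [-0.495 -0.009  0.019] w 0.0073
y [ 0.9989 -0.047  -0.0014] z [-1.5e-03 -9.0e-04 -1.0e+00] qd 0.0109
```

Sideways force of −2.7 N shows the +y end riding on its flare, so I shift towards −y.

Emit:
{"op": "move_arm", "data": {"series": [[[0, -0.001, 0, 0, 0, 0, 0.004], [0, -0.0005, 0, 0, 0, 0, 0.004], [0, 0, -0.002, 0, 0, 0, 0.004], [0, 0, 0, 0, 0, 0, 0.004]]]}}

```text
clock: 5.75
position: [0.6079, 0.1544, 0.1261]
ee_rot: [-0.0, 0.724, 0.69, 0.0]
contact_force: [0.2, 0.6, -0.9]
width: 0.0073
```

```bash
python3 st.py
```

```text
5.75 [0.6079 0.1544 0.1261] F [ 0.16  0.64 -0.93] M [-0.014 -0.003 -0.007] w 0.0073
y [ 9.989e-01 -4.720e-02 -2.000e-04] z [-1.e-04  7.e-04 -1.e+00] qd 0.0063
```

Emit:
{"op": "move_arm", "data": {"series": [[[0, 0, -0.002, 0, 0, 0, 0.004], [0, 0, -0.002, 0, 0, 0, 0.004], [0, 0, 0, 0, 0, 0, 0.004]]]}}

```text
clock: 6.0
position: [0.6077, 0.1541, 0.1218]
ee_rot: [-0.0, 0.724, 0.69, -0.0]
contact_force: [0.2, -0.5, -1.5]
width: 0.0072
```

```bash
python3 st.py
```

```text
6.0 [0.6077 0.1541 0.1218] F [ 0.21 -0.47 -1.52] M [-0.022 -0.021  0.009] w 0.0072
y [ 9.989e-01 -4.690e-02 -8.000e-04] z [-8.e-04  1.e-04 -1.e+00] qd 0.0064
```

Emit:
{"op": "move_arm", "data": {"series": [[[0, 0, -0.002, 0, 0, 0, 0.004], [0, 0, -0.002, 0, 0, 0, 0.004], [0, 0, 0, 0, 0, 0, 0.004]]]}}

```text
clock: 6.25
position: [0.6077, 0.154, 0.1178]
ee_rot: [-0.0, 0.724, 0.69, -0.0]
contact_force: [0.2, -0.5, -1.9]
width: 0.0075
```

```bash
python3 st.py
```

```text
6.25 [0.6077 0.154  0.1178] F [ 0.24 -0.53 -1.92] M [-0.005  0.026 -0.003] w 0.0075
y [ 9.989e-01 -4.700e-02 -8.000e-04] z [-8.e-04 -0.e+00 -1.e+00] qd 0.0085
```

Emit:
{"op": "move_arm", "data": {"series": [[[0, 0, -0.002, 0, 0, 0, 0.004], [0, 0, -0.001, 0, 0, 0, 0.004], [0, 0, 0, 0, 0, 0, 0.004]]]}}

```text
clock: 6.5
position: [0.6079, 0.154, 0.115]
ee_rot: [-0.0, 0.724, 0.69, -0.0]
contact_force: [-0.9, -0.0, -1.3]
width: 0.0073
```

```bash
python3 -c "
from h import *
import st
grab('side','side6');crop('side6',230,175,295,275,'side6c',7)"
```

```text
6.5 [0.6079 0.154  0.115 ] F [-0.9  -0.04 -1.28] M [-0.027 -0.006 -0.001] w 0.0073
y [ 9.989e-01 -4.710e-02 -3.000e-04] z [-4.e-04 -0.e+00 -1.e+00] qd 0.0039
```

View pics/side6c.png

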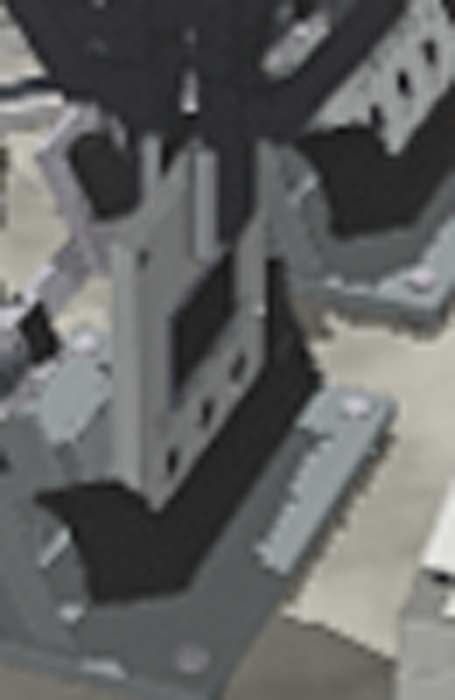

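The panel's lower part is now hidden behind the black lip, with its front lower corner at about (155,508), so it is in the groove. I lower until it touches.

Emit:
{"op": "move_arm", "data": {"series": [[[0, 0, -0.001, 0, 0, 0, 0.004], [0, 0, -0.001, 0, 0, 0, 0.004], [0, 0, 0, 0, 0, 0, 0.004]]]}}

```text
clock: 6.8
position: [0.6083, 0.154, 0.1145]
ee_rot: [0.0, 0.724, 0.69, 0.0]
contact_force: [-1.0, -0.9, 3.6]
width: 0.0073
```

```bash
python3 st.py
```

```text
6.8 [0.6083 0.154  0.1145] F [-0.98 -0.95  3.63] M [-0.03   0.301 -0.113] w 0.0073
y [ 0.9989 -0.0474  0.0011] z [ 1.1e-03  1.0e-04 -1.0e+00] qd 0.0021
```

Emit:
{"op": "move_arm", "data": {"series": [[[0, 0, 0.0015, 0, 0, 0, 0.004], [-0.0015, 0, 0, 0, 0, 0, 0.004], [0, 0, 0, 0, 0, 0, 0.004]]]}}

```text
clock: 7.05
position: [0.6071, 0.154, 0.1151]
ee_rot: [0.001, 0.724, 0.69, 0.001]
contact_force: [0.3, -0.2, -0.1]
width: 0.0074
```

```bash
python3 st.py
```

```text
7.05 [0.6071 0.154  0.1151] F [ 0.29 -0.21 -0.11] M [ 0.002 -0.13  -0.055] w 0.0074
y [ 0.9989 -0.0469  0.0017] z [ 1.7e-03  1.0e-04 -1.0e+00] qd 0.0055
```

Emit:
{"op": "move_arm", "data": {"series": [[[-0.0015, 0, 0, 0, 0, 0, 0.004], [0, 0, -0.001, 0, 0, 0, 0.004], [0, 0, 0, 0, 0, 0, 0.004]]]}}

```text
clock: 7.3
position: [0.6065, 0.1541, 0.115]
ee_rot: [0.001, 0.724, 0.69, 0.002]
contact_force: [2.0, -0.6, 4.5]
width: 0.0074
```

```bash
python3 st.py
```

```text
7.3 [0.6065 0.1541 0.115 ] F [ 2.02 -0.6   4.53] M [ 0.023 -0.49  -0.107] w 0.0074
y [ 0.9989 -0.047   0.0039] z [ 3.9e-03  3.0e-04 -1.0e+00] qd 0.002
```

Emit:
{"op": "move_arm", "data": {"series": [[[0, 0, 0.0015, 0, 0, 0, 0.004], [-0.0015, 0, 0, 0, 0, 0, 0.004], [0, 0, 0, 0, 0, 0, 0.004]]]}}

```text
clock: 7.55
position: [0.6046, 0.1541, 0.1159]
ee_rot: [0.001, 0.724, 0.69, 0.001]
contact_force: [3.7, -0.5, 3.1]
width: 0.0076
```

```bash
python3 st.py
```

```text
7.55 [0.6046 0.1541 0.1159] F [ 3.73 -0.53  3.11] M [ 0.042 -0.776 -0.092] w 0.0076
y [ 0.9989 -0.0471  0.0029] z [ 2.9e-03  3.0e-04 -1.0e+00] qd 0.0042
```

Emit:
{"op": "move_arm", "data": {"series": [[[0.0015, 0, 0, 0, 0, 0, 0.004], [0.0015, 0, 0, 0, 0, 0, 0.004], [0, 0, -0.0005, 0, 0, 0, 0.004], [0, 0, 0, 0, 0, 0, 0.004]]]}}

```text
clock: 7.88
position: [0.6066, 0.1541, 0.1151]
ee_rot: [0.0, 0.724, 0.69, 0.0]
contact_force: [-0.1, -0.1, 5.1]
width: 0.0075
```

```bash
python3 -c "
from h import *
import st
grab('side','side7');crop('side7',230,175,295,275,'side7c',7)"
```

```text
7.8833 [0.6066 0.1541 0.1151] F [-0.11 -0.07  5.08] M [ 0.105 -0.307 -0.039] w 0.0075
y [ 9.989e-01 -4.700e-02  2.000e-04] z [ 2.e-04  1.e-04 -1.e+00] qd 0.0023
```

View pics/side7c.png

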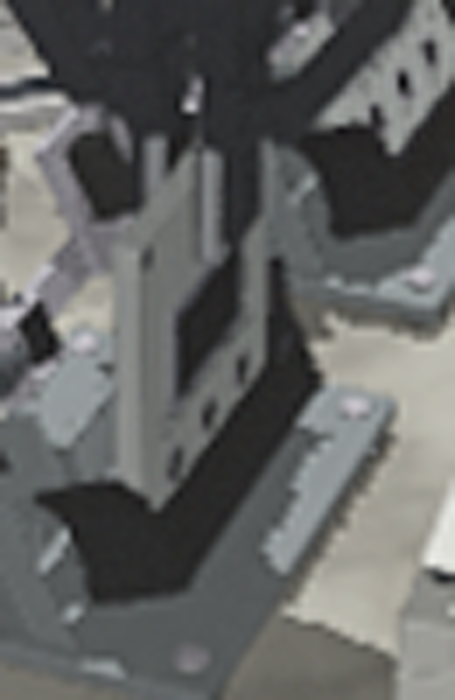

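Emit:
{"op": "move_arm", "data": {"series": [[[0.001, 0, 0, 0, 0, 0, 0.004], [0, 0, 0, 0, 0, 0, 0.004]]]}}

```text
clock: 8.1
position: [0.6074, 0.154, 0.1148]
ee_rot: [-0.0, 0.724, 0.69, -0.0]
contact_force: [1.0, -0.0, 4.2]
width: 0.0071
```

```bash
python3 st.py
```

```text
8.1 [0.6074 0.154  0.1148] F [ 1.03 -0.04  4.2 ] M [ 0.147 -0.254 -0.07 ] w 0.0071
y [ 9.989e-01 -4.700e-02 -4.000e-04] z [-4.e-04  0.e+00 -1.e+00] qd 0.0023
```

Emit:
{"op": "move_arm", "data": {"series": [[[0, 0, 0, 0, 0, 0, 0.01], [0, 0, 0, 0, 0, 0, 0.013], [0, 0, 0, 0, 0, 0, 0.016]]]}}

```text
clock: 8.35
position: [0.6063, 0.1539, 0.1138]
ee_rot: [-0.001, 0.723, 0.69, -0.001]
contact_force: [0.3, 0.1, -0.1]
width: 0.0158
```

```bash
python3 -c "
from h import *
import st
grab('side','side8');crop('side8',230,175,295,275,'side8c',7)"
```

```text
8.35 [0.6063 0.1539 0.1138] F [ 0.28  0.12 -0.13] M [0.01  0.056 0.025] w 0.0158
y [ 0.9989 -0.0468 -0.003 ] z [-3.e-03 -5.e-04 -1.e+00] qd 0.0064
```

View pics/side8c.png

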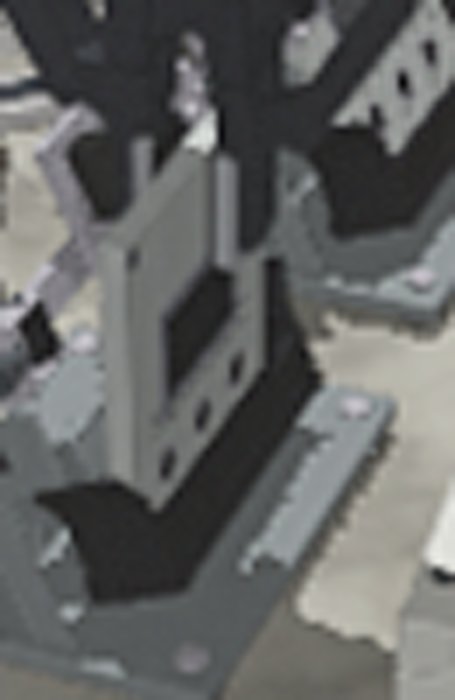

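The panel has tipped back onto the back pad: its top-left corner moved from (128,245) to (115,240), and its foot stayed in the groove. I open further, slowly.

Emit:
{"op": "move_arm", "data": {"series": [[[0, 0, 0, 0, 0, 0, 0.022], [0, 0, 0, 0, 0, 0, 0.028], [0, 0, 0, 0, 0, 0, 0.034], [0, 0, 0, 0, 0, 0, 0.04], [0, 0, 0, 0, 0, 0, 0.046], [0, 0, 0, 0, 0, 0, 0.052], [0, 0, 0, 0, 0, 0, 0.058], [0, 0, 0, 0, 0, 0, 0.064], [0, 0, 0, 0, 0, 0, 0.07]]]}}

```text
clock: 9.15
position: [0.6075, 0.154, 0.1149]
ee_rot: [0.0, 0.724, 0.69, 0.0]
contact_force: [-0.7, 0.4, -0.9]
width: 0.0701
```

```bash
python3 -c "
from h import *
import st
grab('side','side9');crop('side9',220,165,295,275,'side9c',7)"
```

```text
9.15 [0.6075 0.154  0.1149] F [-0.71  0.38 -0.87] M [ 0.015  0.046 -0.038] w 0.0701
y [ 9.989e-01 -4.700e-02  1.000e-04] z [ 1.e-04 -0.e+00 -1.e+00] qd 0.0015
```

View pics/side9c.png

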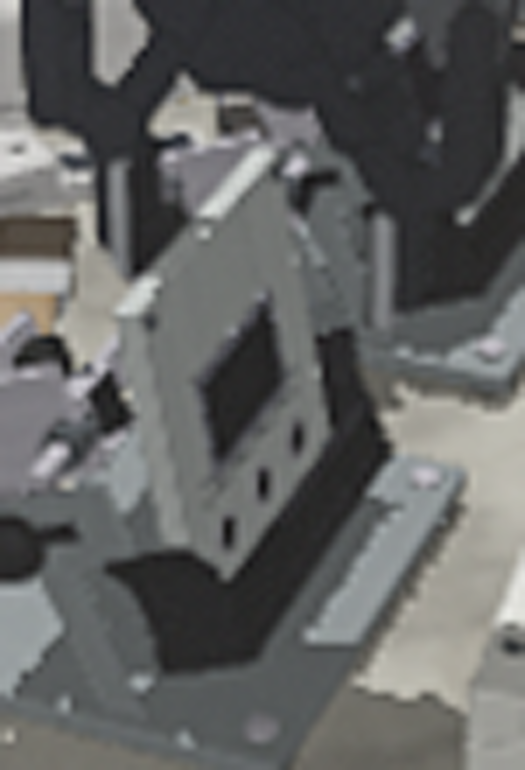

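The panel leans on both rollers and the fingers are clear of it. Next I lift out, retreat and close.

Emit:
{"op": "move_arm", "data": {"series": [[[0, 0, 0.005, 0, 0, 0, 0.07], [0, 0, 0.01, 0, 0, 0, 0.07], [0, 0, 0.015, 0, 0, 0, 0.07], [0, 0, 0.015, 0, 0, 0, 0.07], [0, 0, 0.015, 0, 0, 0, 0.07], [0, 0, 0.01, 0, 0, 0, 0.06], [-0.01, 0.0005, 0, 0, 0, 0, 0.05], [-0.02, 0.001, 0, 0, 0, 0, 0.03], [-0.02, 0.001, 0, 0, 0, 0, 0.01], [-0.02, 0.001, 0, 0, 0, 0, 0], [-0.01, 0.0005, 0, 0, 0, 0, 0], [0, 0, 0, 0, 0, 0, 0], [0, 0, 0, 0, 0, 0, 0]]], "newtons": 60}}

```text
clock: 10.28
position: [0.5275, 0.1581, 0.185]
ee_rot: [0.0, 0.723, 0.69, 0.0]
contact_force: [1.2, 0.1, 0.1]
width: 0.0001
```

```bash
python3 -c "
from h import *
import st
grab('side','side10');crop('side10',215,150,325,270,'side10c',5)
grab('top','top10');crop('top10',165,165,275,240,'top10c',7)"
```

```text
10.2833 [0.5275 0.1581 0.185 ] F [1.21 0.05 0.06] M [ 0.058 -0.032  0.011] w 0.0001
y [ 0.9989 -0.0466  0.0012] z [ 0.0012  0.     -1.    ] qd 0.0364
```

View pics/side10c.png

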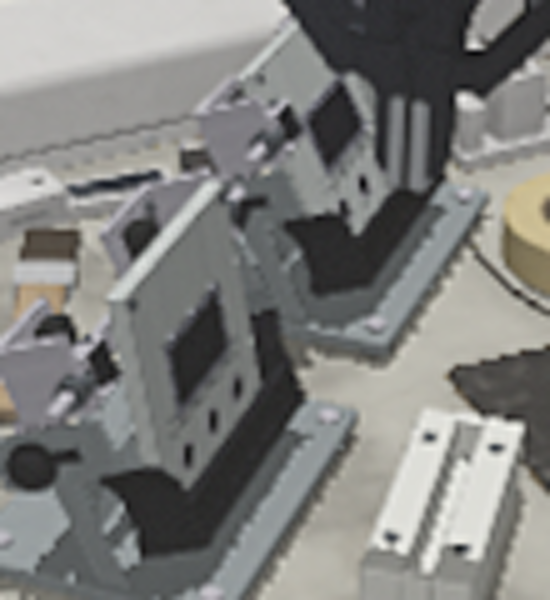

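View pics/top10c.png

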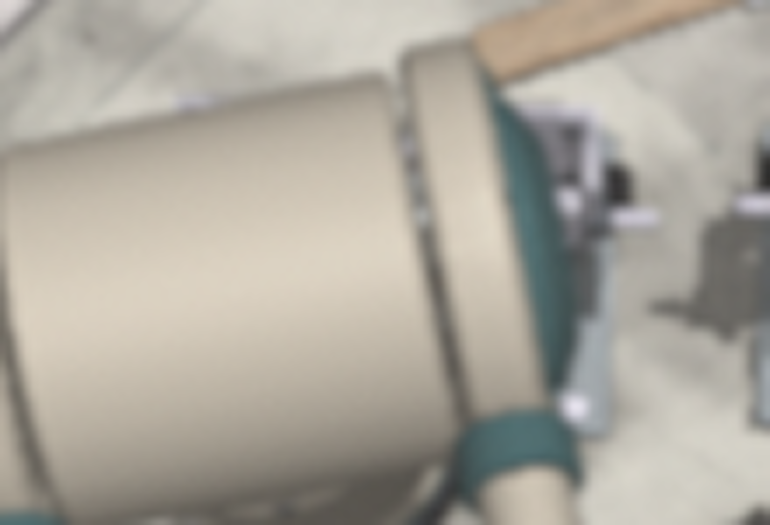

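```bash
cat > lean.py <<'E'
from pm import *
def pts(th,x0=.6075,y0=.154,z0=.027,yaw=-.047):
    px=np.array([np.cos(yaw),np.sin(yaw),0]);py=np.array([-np.sin(yaw),np.cos(yaw),0])
    n=px*np.cos(th)+np.array([0,0,-np.sin(th)]); up=px*np.sin(th)+np.array([0,0,np.cos(th)])
    o=np.array([x0,y0,z0]); return lambda a,b,h:o+a*n+b*py+h*up
E
python3 - <<'E'
from lean import *
d=load('side10')
f=lambda p:(proj(d,[p])[0]+[1.6,.3]-[215,150]+.5)*5-.5
for th in(6,9,12,15,18,21):
    P=pts(np.radians(th)); print(th,f(P(-.004,.05,.105)).round(0),f(P(.004,.05,.105)).round(0),f(P(.004,-.05,.105)).round(0),f(P(-.004,-.05,.105)).round(0),f(P(-.004,.05,0.02)).round(0), 'contact95',P(-.004,0,.095).round(4))
E
```

```text
6 [149. 299.] [130. 297.] [228. 178.] [246. 179.] [174. 487.] contact95 [0.6134 0.1537 0.1219]
9 [136. 298.] [117. 296.] [215. 177.] [233. 178.] [171. 487.] contact95 [0.6184 0.1535 0.1215]
12 [123. 297.] [104. 296.] [203. 178.] [221. 177.] [169. 486.] contact95 [0.6233 0.1533 0.1208]
15 [110. 296.] [ 91. 297.] [191. 178.] [209. 177.] [166. 485.] contact95 [0.6282 0.153  0.1198]
18 [ 97. 297.] [ 79. 298.] [180. 180.] [197. 178.] [164. 485.] contact95 [0.633  0.1528 0.1186]
21 [ 85. 298.] [ 67. 300.] [168. 182.] [185. 179.] [161. 485.] contact95 [0.6378 0.1526 0.1171]
```

Emit:
{"op": "move_arm", "data": {"series": [[[0.005, -0.0003, -0.015, 0, 0, 0, 0], [0.01, -0.0005, -0.02, 0, 0, 0, 0], [0.015, -0.0008, -0.015, 0, 0, 0, 0], [0.015, -0.0008, -0.007, 0, 0, 0, 0], [0.01, -0.0005, 0, 0, 0, 0, 0], [0.005, -0.0003, 0, 0, 0, 0, 0], [0, 0, 0, 0, 0, 0, 0], [0, 0, 0, 0, 0, 0, 0]]]}}

```text
clock: 11.05
position: [0.588, 0.1548, 0.1284]
ee_rot: [0.0, 0.724, 0.69, 0.0]
contact_force: [-0.2, 0.9, -0.1]
width: 0.0002
```

```bash
python3 -c "
from h import *
import st
grab('side','side11');crop('side11',220,130,310,260,'side11c',6)"
```

```text
11.05 [0.588  0.1548 0.1284] F [-0.2   0.93 -0.06] M [-0.012 -0.006 -0.023] w 0.0002
y [ 9.989e-01 -4.730e-02  6.000e-04] z [ 6.e-04  2.e-04 -1.e+00] qd 0.0234
```

View pics/side11c.png

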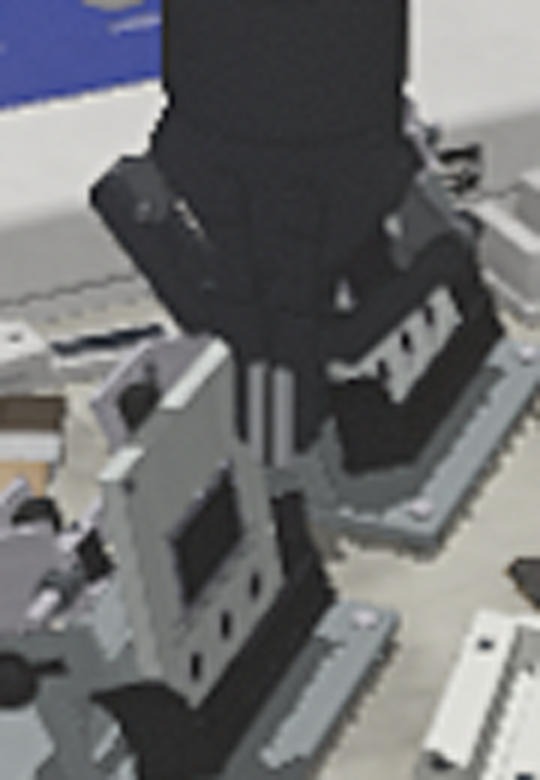

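Emit:
{"op": "move_arm", "data": {"series": [[[0.006, -0.0003, 0, 0, 0, 0, 0], [0.004, -0.0002, 0, 0, 0, 0, 0], [0, 0, 0, 0, 0, 0, 0]]]}}

```text
clock: 11.35
position: [0.5986, 0.1543, 0.1284]
ee_rot: [0.001, 0.724, 0.69, 0.001]
contact_force: [-0.2, 0.4, -0.5]
width: 0.0002
```

```bash
python3 st.py
```

```text
11.35 [0.5986 0.1543 0.1284] F [-0.21  0.41 -0.52] M [-0.032 -0.059  0.038] w 0.0002
y [ 0.9989 -0.047   0.0022] z [ 2.2e-03  2.0e-04 -1.0e+00] qd 0.0152
```

Emit:
{"op": "move_arm", "data": {"series": [[[0.002, -0.0001, 0, 0, 0, 0, 0], [0.002, -0.0001, 0, 0, 0, 0, 0], [0, 0, 0, 0, 0, 0, 0]]]}}

```text
clock: 11.6
position: [0.6019, 0.1541, 0.1279]
ee_rot: [0.0, 0.724, 0.69, 0.0]
contact_force: [0.3, -0.8, -0.1]
width: -0.0
```

```bash
python3 st.py
```

```text
11.6 [0.6019 0.1541 0.1279] F [ 0.3  -0.79 -0.1 ] M [ 0.085 -0.     0.003] w -0.0
y [ 9.989e-01 -4.700e-02  6.000e-04] z [ 6.e-04 -0.e+00 -1.e+00] qd 0.0063
```

Emit:
{"op": "move_arm", "data": {"series": [[[0.002, -0.0001, 0, 0, 0, 0, 0], [0.002, -0.0001, 0, 0, 0, 0, 0], [0, 0, 0, 0, 0, 0, 0]]]}}

```text
clock: 11.85
position: [0.606, 0.1539, 0.1278]
ee_rot: [0.0, 0.724, 0.69, 0.0]
contact_force: [0.5, 0.2, 0.2]
width: -0.0001
```

```bash
python3 st.py
```

```text
11.85 [0.606  0.1539 0.1278] F [0.49 0.19 0.16] M [-0.026  0.011 -0.007] w -0.0001
y [ 9.989e-01 -4.710e-02  6.000e-04] z [ 6.e-04 -0.e+00 -1.e+00] qd 0.0061
```

Emit:
{"op": "move_arm", "data": {"series": [[[0.002, -0.0001, 0, 0, 0, 0, 0], [0.002, -0.0001, 0, 0, 0, 0, 0], [0, 0, 0, 0, 0, 0, 0]]]}}

```text
clock: 12.1
position: [0.6097, 0.1537, 0.1277]
ee_rot: [-0.0, 0.724, 0.69, -0.0]
contact_force: [-1.0, -1.5, 1.1]
width: 0.0002
```

```bash
python3 -c "
from h import *
import st
grab('side','side12');crop('side12',220,150,290,250,'side12c',7)"
```

```text
12.1 [0.6097 0.1537 0.1277] F [-1.03 -1.45  1.14] M [-0.048  0.007 -0.038] w 0.0002
y [ 9.989e-01 -4.700e-02 -2.000e-04] z [-2.e-04 -1.e-04 -1.e+00] qd 0.006
```

View pics/side12c.png

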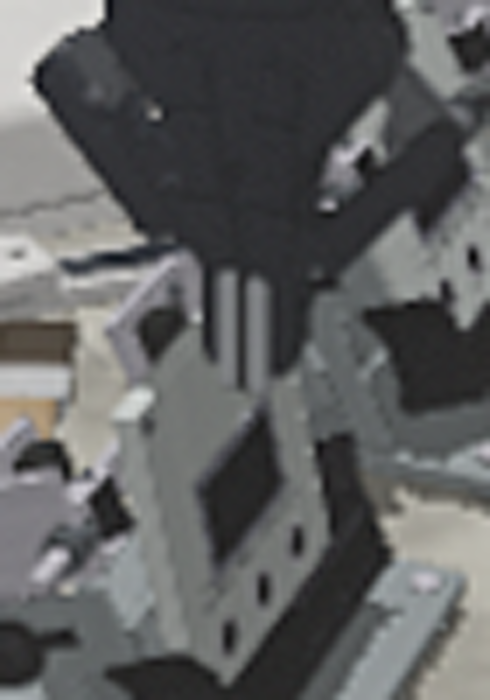

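The fingertips are just in front of the panel's upper middle (tip about (245,390), window top (260,410)). I push in small steps, square to the panel.

Emit:
{"op": "move_arm", "data": {"series": [[[0.0015, -0.0001, -0.0003, 0, 0, 0, 0], [0.0015, -0.0001, -0.0003, 0, 0, 0, 0], [0, 0, 0, 0, 0, 0, 0]]]}}

```text
clock: 12.4
position: [0.6116, 0.1536, 0.1273]
ee_rot: [-0.001, 0.724, 0.69, -0.001]
contact_force: [-3.1, 0.6, 4.3]
width: -0.0002
```

Emit:
{"op": "move_arm", "data": {"series": [[[0.001, 0, -0.0003, 0, 0, 0, 0], [0, 0, 0, 0, 0, 0, 0]]]}}

```text
clock: 12.57
position: [0.6126, 0.1535, 0.1272]
ee_rot: [-0.001, 0.723, 0.69, -0.001]
contact_force: [-5.0, -0.1, 5.4]
width: 0.0002
```

Emit:
{"op": "move_arm", "data": {"series": [[[0.001, 0, 0.0004, 0, 0, 0, 0], [0, 0, 0, 0, 0, 0, 0]]]}}

```text
clock: 12.73
position: [0.6132, 0.1534, 0.1271]
ee_rot: [-0.001, 0.723, 0.69, -0.001]
contact_force: [-5.8, 0.4, 4.8]
width: 0.0001
```

Emit:
{"op": "move_arm", "data": {"series": [[[0.001, 0, 0, 0, 0, 0, 0], [0, 0, 0, 0, 0, 0, 0]]]}}

```text
clock: 12.9
position: [0.6142, 0.1533, 0.127]
ee_rot: [-0.001, 0.723, 0.69, -0.001]
contact_force: [-5.0, -0.2, 1.9]
width: 0.0003
```

Emit:
{"op": "move_arm", "data": {"series": [[[0.001, -0.0001, -0.0002, 0, 0, 0, 0], [0, 0, 0, 0, 0, 0, 0]]]}}

```text
clock: 13.07
position: [0.6156, 0.1532, 0.1269]
ee_rot: [-0.001, 0.723, 0.69, -0.001]
contact_force: [-4.9, -1.2, 1.9]
width: 0.0001
```

Emit:
{"op": "move_arm", "data": {"series": [[[0.001, 0, -0.0002, 0, 0, 0, 0], [0, 0, 0, 0, 0, 0, 0]]]}}

```text
clock: 13.23
position: [0.6167, 0.1531, 0.1266]
ee_rot: [-0.0, 0.723, 0.69, -0.001]
contact_force: [-4.5, -0.3, 3.2]
width: -0.0001
```

Emit:
{"op": "move_arm", "data": {"series": [[[0.001, -0.0001, -0.0002, 0, 0, 0, 0], [0, 0, 0, 0, 0, 0, 0]]]}}

```text
clock: 13.4
position: [0.6178, 0.1531, 0.1263]
ee_rot: [-0.0, 0.724, 0.69, -0.001]
contact_force: [-3.0, -0.5, 1.7]
width: 0.0002
```

```bash
python3 -c "
from h import *
import st
grab('side','side13');crop('side13',220,150,290,250,'side13c',7)"
```

```text
13.4 [0.6178 0.1531 0.1263] F [-3.01 -0.51  1.71] M [-0.1    0.768  0.036] w 0.0002
y [ 0.9989 -0.0469 -0.0018] z [-1.8e-03 -5.0e-04 -1.0e+00] qd 0.0039
```

View pics/side13c.png

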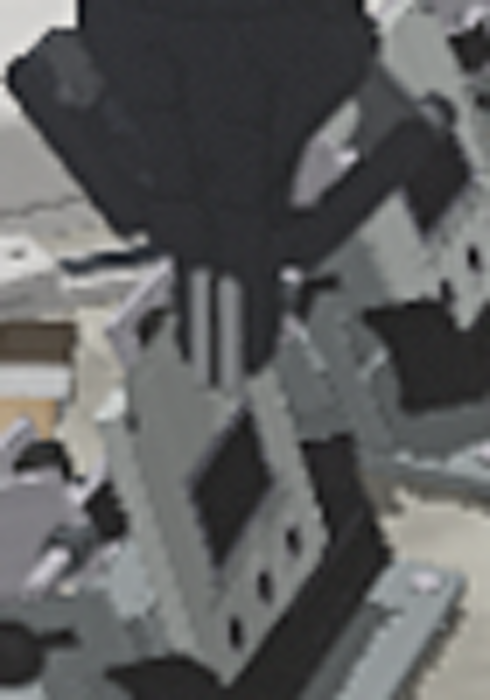

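Emit:
{"op": "move_arm", "data": {"series": [[[0.001, 0, -0.0003, 0, 0, 0, 0], [0, 0, 0, 0, 0, 0, 0]]]}}

```text
clock: 13.62
position: [0.6193, 0.1531, 0.126]
ee_rot: [-0.0, 0.724, 0.69, -0.0]
contact_force: [-3.6, -1.0, 0.3]
width: 0.0
```

Emit:
{"op": "move_arm", "data": {"series": [[[0.001, -0.0001, -0.0003, 0, 0, 0, 0], [0, 0, 0, 0, 0, 0, 0]]]}}

```text
clock: 13.78
position: [0.6205, 0.1531, 0.1257]
ee_rot: [-0.0, 0.724, 0.69, -0.0]
contact_force: [-4.4, 0.2, -0.9]
width: -0.0005
```

Emit:
{"op": "move_arm", "data": {"series": [[[0.0015, -0.0001, -0.0004, 0, 0, 0, 0], [0, 0, 0, 0, 0, 0, 0]]]}}

```text
clock: 13.95
position: [0.6226, 0.1531, 0.1254]
ee_rot: [0.0, 0.724, 0.69, 0.0]
contact_force: [-2.5, -0.6, -1.0]
width: 0.0003
```

Emit:
{"op": "move_arm", "data": {"series": [[[0.0015, -0.0001, -0.0004, 0, 0, 0, 0], [0, 0, 0, 0, 0, 0, 0]]]}}

```text
clock: 14.12
position: [0.6252, 0.1531, 0.1256]
ee_rot: [0.001, 0.724, 0.69, 0.001]
contact_force: [-0.7, 0.1, -0.0]
width: -0.0002
```

```bash
python3 -c "
from h import *
import st
grab('side','side14');crop('side14',220,150,290,250,'side14c',7)"
```

```text
14.1167 [0.6252 0.1531 0.1256] F [-0.69  0.12 -0.03] M [-0.023  0.169 -0.068] w -0.0002
y [ 0.9989 -0.0471  0.0033] z [ 3.4e-03  4.0e-04 -1.0e+00] qd 0.0063
```

View pics/side14c.png

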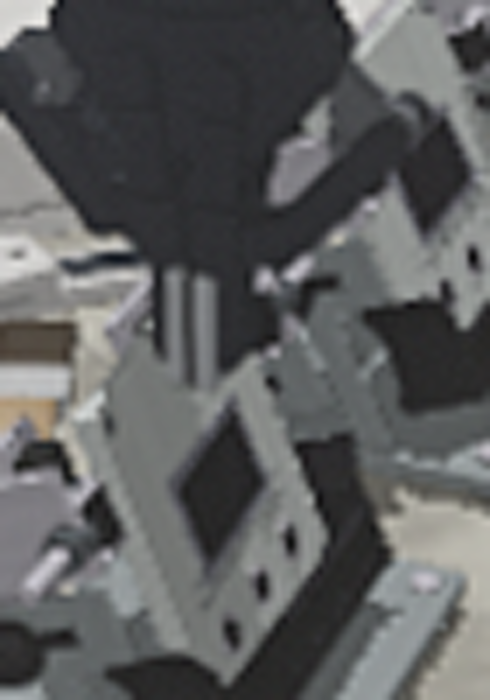

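The force has dropped to about zero, and a dark roller is visible on the panel's right edge at about (272,382). I continue gently until the buffers are felt.

Emit:
{"op": "move_arm", "data": {"series": [[[0.001, 0, -0.0004, 0, 0, 0, 0], [0, 0, 0, 0, 0, 0, 0]]]}}

```text
clock: 14.33
position: [0.626, 0.1531, 0.1254]
ee_rot: [0.001, 0.724, 0.69, 0.001]
contact_force: [-0.0, 0.3, 0.9]
width: -0.0001
```

Emit:
{"op": "move_arm", "data": {"series": [[[0.001, -0.0001, -0.0004, 0, 0, 0, 0], [0, 0, 0, 0, 0, 0, 0]]]}}

```text
clock: 14.5
position: [0.6264, 0.153, 0.1248]
ee_rot: [0.001, 0.724, 0.69, 0.001]
contact_force: [0.5, -0.5, 0.8]
width: 0.0001
```

```bash
python3 -c "
from h import *
import st
grab('side','side15');crop('side15',215,180,275,260,'side15c',9)"
```

```text
14.5 [0.6264 0.153  0.1248] F [ 0.49 -0.45  0.78] M [-0.004 -0.006 -0.033] w 0.0001
y [ 0.9989 -0.047   0.0018] z [ 1.8e-03  2.0e-04 -1.0e+00] qd 0.0072
```

View pics/side15c.png

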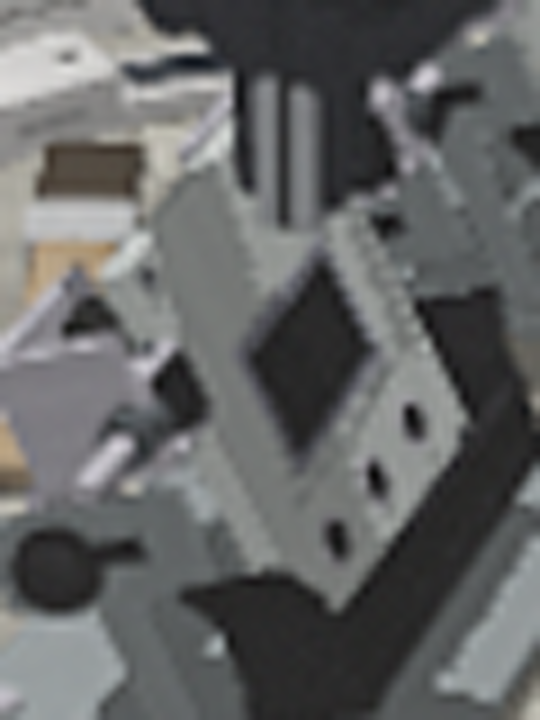

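Force is zero and the panel has jumped ahead of the finger. The left roller at (180,385) now lies over the panel's front edge. I back off to inspect.

Emit:
{"op": "move_arm", "data": {"series": [[[-0.01, 0.0005, 0.002, 0, 0, 0, 0], [-0.02, 0.001, 0.005, 0, 0, 0, 0], [-0.03, 0.0015, 0.01, 0, 0, 0, 0], [-0.03, 0.0015, 0.02, 0, 0, 0, 0], [-0.03, 0.0015, 0.02, 0, 0, 0, 0], [-0.035, 0.01, 0.01, 0, 0, 0, 0], [-0.035, 0.015, 0, 0, 0, 0, 0], [-0.035, 0.02, 0, 0, 0, 0, 0], [-0.03, 0.025, 0, 0, 0, 0, 0], [-0.02, 0.03, 0, 0, 0, 0, 0], [0, 0.03, 0, 0, 0, 0, 0], [0, 0.03, 0, 0, 0, 0, 0], [0, 0.03, 0, 0, 0, 0, 0], [0, 0, 0, 0, 0, 0, 0]]]}}

```text
clock: 15.72
position: [0.3503, 0.3537, 0.1921]
ee_rot: [-0.001, 0.722, 0.692, 0.002]
contact_force: [-0.3, 0.8, -0.4]
width: -0.0003
```

```bash
python3 -c "
from h import *
import st
grab('side','side16');crop('side16',205,160,315,260,'side16c',7)
grab('top','top16');crop('top16',170,165,345,240,'top16c',4.5)"
```

```text
15.7167 [0.3503 0.3537 0.1921] F [-0.27  0.85 -0.41] M [0.009 0.006 0.009] w -0.0003
y [ 0.999  -0.0435  0.0018] z [ 0.0021  0.0048 -1.    ] qd 0.0658
```

View pics/side16c.png

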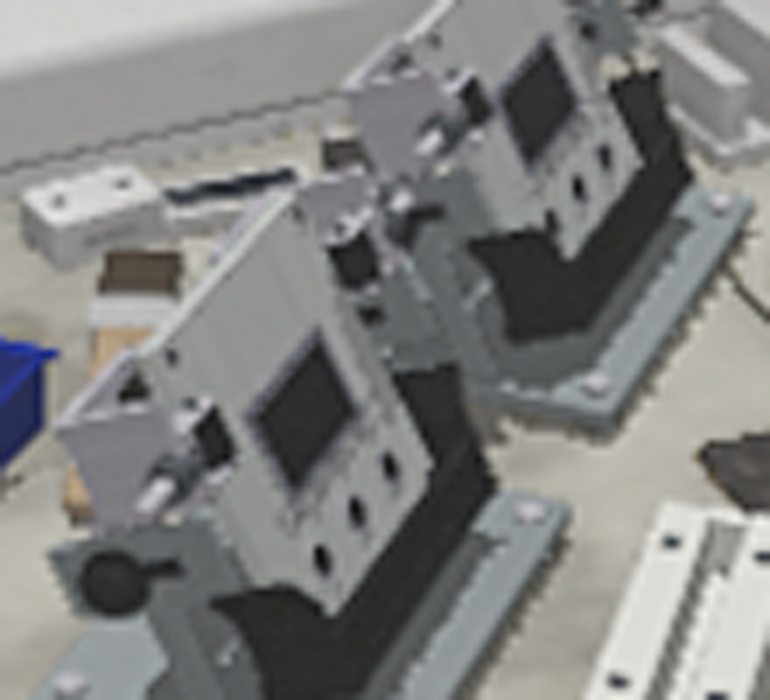

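View pics/top16c.png

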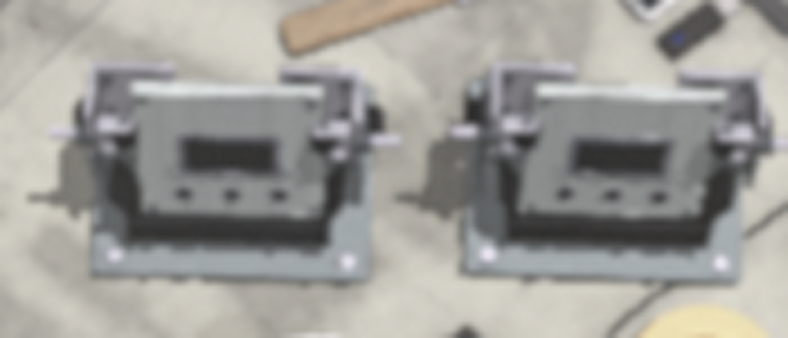

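```bash
python3 -c "
from h import *
crop('top16',180,175,260,220,'t16a',9);crop('top16',262,175,342,220,'t16b',9)
a=cv2.imread('pics/t16a.png');b=cv2.imread('pics/t16b.png');cv2.imwrite('pics/t16ab.png',cv2.resize(np.vstack([a,b]),None,fx=.73,fy=.73))
crop('side16',210,175,275,250,'s16a',8)"
python3 - <<'E'
from lean import *
d=load('side16')
f=lambda p:(proj(d,[p])[0]+[1.6,.3]-[205,160]+.5)*7-.5
for th in(20,23,26,29,32):
    P=pts(np.radians(th),z0=.026); print(th,f(P(-.004,.05,.105)).round(0),f(P(-.004,-.05,.105)).round(0),f(P(-.004,-.05,.02)).round(0),(.078*np.sin(np.radians(th))*1e3-9).round(1))
E
```

```text
20 [194. 350.] [335. 183.] [425. 430.] 17.7
23 [177. 352.] [319. 186.] [422. 430.] 21.5
26 [160. 354.] [303. 189.] [419. 430.] 25.2
29 [144. 358.] [287. 193.] [416. 430.] 28.8
32 [129. 363.] [273. 197.] [413. 430.] 32.3
```

View pics/t16ab.png

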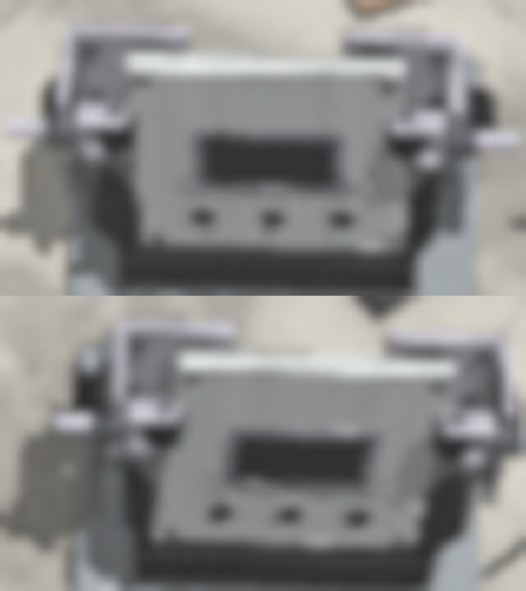

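View pics/s16a.png

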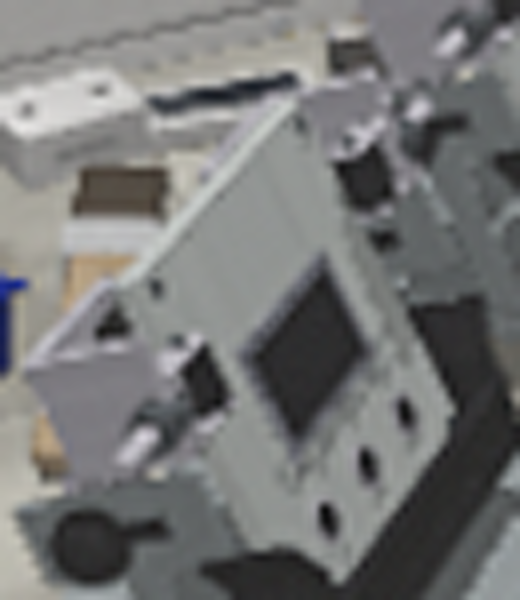

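```bash
python3 -c "
from h import *
for n in('top','side'):
    a=cv2.imread(f'pics/{n}0.png').astype(int);b=cv2.imread(f'pics/{n}16.png').astype(int)
    D=(abs(a-b).max(2)).clip(0,255).astype(np.uint8);cv2.imwrite(f'pics/diff_{n}.png',np.hstack([D,cv2.cvtColor(b.astype(np.uint8),cv2.COLOR_BGR2GRAY)])[:, :].astype(np.uint8))
a=cv2.imread('pics/diff_top.png');b=cv2.imread('pics/diff_side.png');cv2.imwrite('pics/diff.png',cv2.resize(np.vstack([a,b]),(800,600)))"
```

```text
(no output)
```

View pics/diff.png

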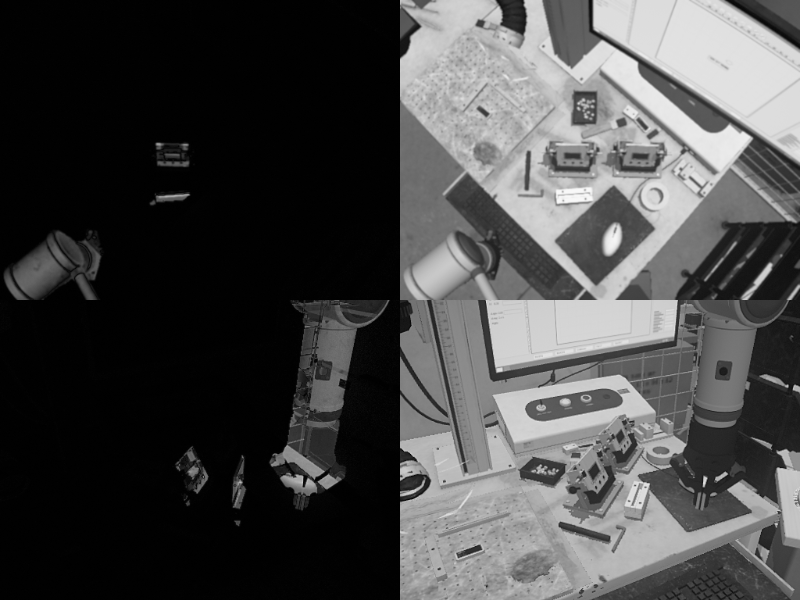

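The difference images show changes only at the bay, the rest and the arm, so the bystanders have not moved. I hand the job in.

```bash
python3 -c "
from h import *
import st
print(manip.sign_off())"
```

```text
15.8167 [0.3496 0.3492 0.1914] F [-0.75  0.78 -0.5 ] M [-0.041  0.04   0.003] w -0.0002
y [ 9.99e-01 -4.45e-02 -3.00e-04] z [-3.e-04 -7.e-04 -1.e+00] qd 0.0305
the job is handed in; nothing more can be done
None
```

The panel is clipped home in the empty bay, and I handed the job in at 15.8 s. I lifted it from the rest, lowered it into the groove by feel and let go so it leaned on the rollers at about 11°. I then pushed its upper middle back with closed fingers, in steps of 1 to 1.5 mm, until the force dropped to zero and the panel snapped ahead of the finger.

**Last checks:**
- **Clipped:** both rollers lie in front of the panel in both views, and it looks the same as the full bay. The lean is about 27–28°, inside the 21–36° range.
- **Bystanders:** comparing first and last pictures shows changes only at the rest, the bay and the arm.
- **Robot:** the arm stands clear, touching nothing.

**Doubtful points:**
- **Push force:** the highest I read was about 8 N, below the stated 9–13 N. Readings came only at the end of each step, so the peak was probably missed.
- **Buffers:** I never felt the finger press against them, so I judged the panel home from the pictures. For the same reason I do not expect them to be crushed, though I had no direct reading of them.
- **Groove:** on the way down the panel brushed the left flare with about 3 N, and I corrected that sideways. I then felt fore and aft to confirm it was in the groove, with forces up to about 5 N.

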